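Load the curing jig: housing, pressure plate, weight

ROBOT

A 6-joint arm with a two-finger parallel gripper is mounted at the origin on the work surface. World frame = base frame: x ahead of the robot, y to its left, z up, the work surface at z = 0. Lengths are in m, angles in degrees, forces in N, time in s.
With the tool pointing down it reaches from about 0.375 to 0.9 m from the base axis. Payload 3.1 kg.
Tool frame: the origin (TCP) lies between the finger pads; the fingertips stand 19 mm ahead of it and the grasp point (between the pads) is the TCP; z points along the fingers, x is the direction in which the jaws open and shut, and the axes are right-handed (so a half turn about z gives the same grasp; the last joint's range is limited). The gripper opens to 87 mm and grips with 3 to 60 N. Pads are 19 mm wide; open, the fingers measure 117 mm over their backs; the gripper's body (75 mm by 190 mm) begins 51 mm behind the grasp point.
Start: joints at [-86.202, 30.224, 82.088, -0, 67.689, -10.227], TCP at [0.152, -0.606, 0.242] pointing down, gripper open.
Joint ranges: [-176.69, 176.69], [-43.24, 126.21], [12.49, 139.97], [-82, 262], [0, 151.66], [-163.58, 163.58]. Speed limits (degrees/s): [159.86, 159.86, 180, 180, 180, 180].

INTERFACE

Orientations are given as a 3x3 rotation matrix whose columns are the frame's x, y, z axes.
In Python, from rig import read_state, capture, camera_info, hand_in, spot_in, silhouettes gives the robot as it stands.
- The arm moves only by the shell command python3 -m jog 'ROWS'. ROWS is text: rows parted by semicolons, each of 7 numbers parted by spaces: the shift along the tool's x, y, z in m, then the turn, a rotation vector about the tool's x, y, z in degrees, then the opening, from 0 (shut) to 1 (fully open). A call has 1 to 8 rows; each row is the pose to reach, as a shift and turn from the pose commanded when the call began, along the tool's axes at that moment; what a row does not reach only later rows make up. A row lasts 1/8 s, in which the tool goes at most 62.5 mm and 10.7 degrees, less where a joint would pass 70% of its speed; a pose out of reach is approached as far as the arm can. A call with a gripper value outside its range is refused whole. The fingers move at their own pace and stop on an object; the grip force is fixed at half the most. Time passes only in rows, so rows that repeat a pose let the fingers close. It gives the time, the measured TCP pose, the force and the opening at its end, in the units of the state.
- read_state(): the state, without advancing time (a new reading comes with each control period).
- capture(name): name is "scene" or "top"; returns (picture, depth): 480x640x3 uint8, red, green, blue; 480x640 float32, m along the optical axis (not along the pixel's ray), 0 where there is no reading.
- camera_info(name): a dict with "vfov" (degrees; the focal length in pixels is half the picture's height over the tangent of half this angle, whatever the lens; pixels are square), "cx", "cy" (the principal point, pixels), "R" (3x3) and "t" (3): a world point X has camera coordinates R X + t. Camera axes: x right, y down, z forward; pixel columns grow to the right and rows downward; lengths in m; the calibration is good to about 2 mm. A picture is of the moment at which its call begins. camera_info takes no time and is no camera call.
- hand_in(): hands the job in, once; it reports no verdict.
Trained networks look in the newest picture that a camera, given by its name, has taken for a name from the list of things; names that differ only in an ending like _2 or _b are one class to them, and where a whole thing is asked for, a point or a joint stands for the part that bears it (a point fixed in the world has none). Each returns a list of dicts, best first, with "score" (0 to 1); they miss things now and then, are a little off and sometimes report something else, mostly with a low value. They report only what shows in the picture. A call takes as long as a camera call. They do not tell look-alikes from the thing itself.
- spot_in(label, camera): "centre" ([x, y, z] in m, in world coordinates, good to about 4 mm: the middle of the surface that is visible of it).
- silhouettes(label, camera): "region" (480x640 bool, what is visible of it).
The state is a dict: "time_s": time; "joint_positions": joint angles; "qvel": joint speeds; "tau": joint torques, N m; "position": TCP position; "tcp_rot": TCP orientation; "force": force on the tool from outside, world axes, zero at the start; "moment": the same for the moment, N m; "opening": opening from 0.0 (shut) to 1.0 (fully open).
Only numpy, scipy, OpenCV 4.12 (cv2) and the standard library are available. Lean on these libraries where they do the work, as an engineer would, in place of code of your own. Each camera call takes 0.05 s, during which the arm holds its last target.

TASK

Load the curing jig so that the cover of the blue sensor housing can set under load. Slide the housing along the bed fully home against both end stops, then lower the drilled plate over the two guide rods, keeping it level so that it does not bind, until it lies flat on the housing, and last stand the brass bar weight on the plate, lengthwise and centred between the rods with its whole base supported. Set plate and weight down gently without dropping them, let go of everything, and do not disturb the other things on the bench.

Things in the scene. Friction and masses are not known exactly. Their poses are not given: they have to be found in the camera images.
- jig: Curing jig, fixed to the bench: grey base plate on feet with two side rails, two guide rods, two brass end stops. Origin at bench level midway between the rods; x along the bed towards the stops (roughly away from the robot), y along the line of the rods, z up. Base from x -125 to +65 mm, y +-105 mm; its upper face, the bed, 20 mm above the origin.
- rod_left (a point): Top of the guide rod at jig y = +75 mm, x = 0, 170 mm above the jig's origin. Both rods are upright polished steel, 16 mm in diameter; the last 14 mm taper to 8 mm at the top. Each has a foot collar 29 mm across, up to 30 mm above the jig's origin.
- rod_right (a point): Top of the guide rod at jig y = -75 mm, otherwise like rod_left.
- stops (a point): Point on the bed midway between the two brass end stops, in the plane of their contact faces: jig x = +41 mm, y = 0, height 20 mm. The stops stand at jig y +-28 mm, up to 44 mm above the jig's origin. The side rails, 12 mm above the bed, run along jig x from -120 to +40 mm, at jig y +-52 to +-60 mm.
- housing: Sensor housing: blue box, white cover, 80 mm along its x, 100 along its y, 45 high, about 0.45 kg, too wide to grip. Origin: centre of its underside. Stands on the bed between the rails (2 mm play each side), its x along the jig's x, 45 to 70 mm short of the stops; slides with 2 to 6 N. Against the stops its centre lies at jig x = +1 mm and its top 65 mm above the jig's origin.
- plate: Drilled pressure plate: flat aluminium bar, 56 mm along its x, 190 mm along its y, 24 mm thick, about 0.65 kg. Origin: centre of its underside. Two 18 mm through bores with brass-coloured rims at x 0, y +75 and -75 mm; both halves and both faces alike. It lies flat on the bench to the left or right of the jig, its long side pointing roughly away from the robot; the free space around it is at least 20 mm.
- weight: Brass bar weight, 36 mm along its x, 80 mm along its y, 30 mm high, about 0.7 kg, with an upright flat black handle on top: 12 mm thick along x, 52 mm long along y, from height 30 to 60 mm. Origin: centre of its underside. It stands on the bench on the other side of the jig from the plate.
- driver: Bystander, loose: a screwdriver with a blue handle, 190 mm long, at the far right. Origin: centre of its underside or its middle. Leave alone.
- round_weight: Bystander, loose: a round brass knob weight, 48 mm across, 66 mm high, at the far left, upright. Origin: centre of its underside or its middle. Leave alone.
- jar: Bystander, loose: an amber jar with a blue cap, 52 mm across, 70 mm high, at the far side, upright. Origin: centre of its underside or its middle. Leave alone.
- caliper: Bystander, loose: a caliper with a black head, 210 mm long, flat, near left, close to the robot. Origin: centre of its underside or its middle. Leave alone.
- hex_key: Bystander, loose: a dark L-shaped hex key, 110 mm long, flat, near right, close to the robot. Origin: centre of its underside or its middle. Leave alone.
- lens_ring: Bystander, loose: a dark flat ring, 84 mm across, 18 mm high, flat, at the right. Origin: centre of its underside or its middle. Leave alone.
There are look-alikes about, which are no part of the job. Leave any red look-alike of the weight alone.

How it is judged:
By the outcome, as a careful person would: the job done as asked, in the order asked, and still so for the second after the job is handed in, with the robot touching nothing.
It also fails if it takes over 72 s, if anything falls off the work surface, if the arm or the gripper's body presses on something with over 40 N, if the wrist force passes 120 N, or if a joint passes its speed limit or range.

## Working session

There is one attempt and no reset: what is moved stays moved. The work goes in short steps, Python scripts to look and compute and a shell command to move; the robot and the scene stay as the last step left them, time stands still between calls to the robot, and variables do not carry over. Pictures are saved under pics/ and viewed, and the job is handed in when it is done.

```bash
ls; mkdir -p pics; python3 - <<'E'
from rig import *
import cv2,numpy as np
s=read_state();print({k:np.round(v,3).tolist() for k,v in s.items()})
for n in ["scene","top"]:
    p,d=capture(n);cv2.imwrite(f"pics/{n}0.png",p[:,:,::-1]);np.save(f"{n}_d.npy",d);np.save(f"{n}_p.npy",p)
    c=camera_info(n);print(n,c)
E
```

```text
pics
{'time_s': 0.0, 'joint_positions': [-86.201, 30.28, 82.157, 0.001, 67.689, -10.227], 'qvel': [0.045, -0.024, -0.034, 0.009, 0.039, -0.028], 'tau': [0.002, -44.004, -17.659, 0.063, 0.058, -0.0], 'position': [0.151, -0.606, 0.241], 'tcp_rot': [[0.242, -0.97, -0.0], [-0.97, -0.242, 0.002], [-0.002, -0.0, -1.0]], 'force': [0.303, 0.12, 0.571], 'moment': [-0.032, -0.017, -0.017], 'opening': 1.0}
scene {'vfov': 44.76924471760832, 'cx': 316.11491870557353, 'cy': 246.40841662810897, 'R': array([[-0.29965479,  0.95404647, -0.00152781],
       [ 0.77190817,  0.24150554, -0.58807555],
       [-0.56068243, -0.17739899, -0.80880456]]), 't': array([ 0.23428869, -0.32684209,  1.70820724])}
top {'vfov': 47.47651127688038, 'cx': 325.20282558617095, 'cy': 247.66791393290342, 'R': array([[-0.00650064, -0.99996856,  0.00454158],
       [-0.99702565,  0.00613259, -0.07682602],
       [ 0.07679575, -0.00502749, -0.99703417]]), 't': array([-0.08667589,  0.56694475,  1.17980051])}
```

View pics/scene0.png

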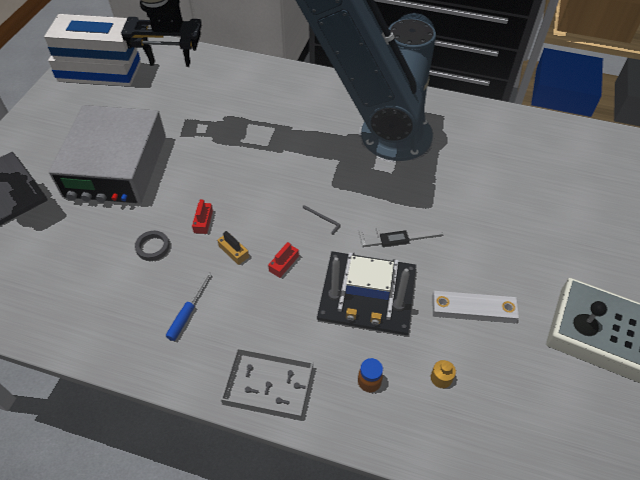

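View pics/top0.png

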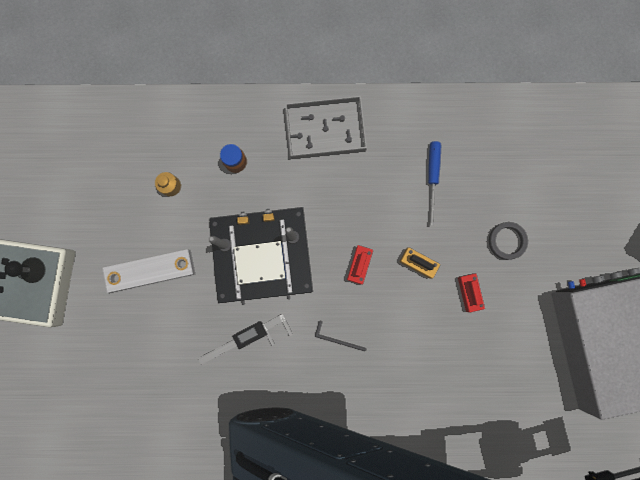

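Top view: jig at (260,255), plate at (148,271), brass weight with black handle at (419,262). Look-alikes for the weight are the red ones at (360,265) and (471,293). The round brass knob is at (167,184).

```bash
cat > h.py <<'E'
import numpy as np,cv2
from rig import *
def K(n):
    c=camera_info(n);f=240/np.tan(np.radians(c['vfov']/2));return c,f
def cloud(n,d):
    c,f=K(n);v,u=np.mgrid[:480,:640]
    P=np.stack([(u-c['cx'])/f*d,(v-c['cy'])/f*d,d],-1)
    return (P-c['t'])@c['R']
def proj(n,X):
    c,f=K(n);Y=np.atleast_2d(X)@c['R'].T+c['t'];return np.stack([Y[:,0]/Y[:,2]*f+c['cx'],Y[:,1]/Y[:,2]*f+c['cy']],-1)
def ray(n,uv,z):
    c,f=K(n);uv=np.atleast_2d(np.asarray(uv,float));d=np.c_[(uv[:,0]-c['cx'])/f,(uv[:,1]-c['cy'])/f,np.ones(len(uv))]@c['R'];o=-c['R'].T@c['t']
    return o+d*((z-o[2])/d[:,2])[:,None]
def zp(W,reg):
    P=W[reg];return P[np.isfinite(P).all(1)]
E
python3 - <<'E'
from h import *
for n in ["scene","top"]:
    p,d=capture(n); W=cloud(n,d); np.save(n+'_W.npy',W)
    for l in ["jig","rod_left","rod_right","stops","housing","plate","weight"]:
        try:
            for r in spot_in(l,n)[:3]: print(n,l,np.round(r['centre'],4),round(r['score'],2),np.round(proj(n,r['centre'])[0]))
        except Exception as e: print(n,l,e)
    for l in ["jig","housing","plate","weight"]:
        for i,r in enumerate(silhouettes(l,n)[:3]):
            np.save(f"{n}_{l}_{i}.npy",r['region'])
            P=W[r['region']&(d>0)]
            m=np.argwhere(r['region']).mean(0)
            print(n,'sil',l,round(r['score'],2),r['region'].sum(),'px',m[::-1].round(), 'zpct',np.percentile(P[:,2],[5,50,95]).round(4))
E
```

```text
scene jig [0.5973 0.0698 0.0162] 0.65 [369. 308.]
scene rod_left [0.5965 0.0614 0.0241] 0.69 [366. 305.]
scene rod_right [0.5958 0.0681 0.0191] 0.87 [368. 306.]
scene stops [0.5967 0.066  0.0219] 0.83 [367. 306.]
scene stops [0.7796 0.1167 0.0673] 0.54 [371. 375.]
scene housing [0.5486 0.0534 0.0647] 0.62 [369. 278.]
scene plate [0.5227 0.3042 0.0275] 0.59 [476. 305.]
scene plate [0.721  0.2597 0.0413] 0.55 [443. 374.]
scene weight [ 0.5453 -0.2867  0.0301] 0.84 [233. 249.]
scene weight [ 0.5433 -0.1573  0.0263] 0.8 [284. 263.]
scene weight [ 0.4835 -0.3995  0.0307] 0.63 [201. 220.]
scene sil jig 0.82 4804 px [367. 298.] zpct [0.0139 0.0209 0.1161]
scene sil housing 0.7 102 px [327. 220.] zpct [0.0008 0.0065 0.0105]
scene sil housing 0.69 1658 px [370. 277.] zpct [0.0301 0.0639 0.0682]
scene sil housing 0.5 4621 px [367. 299.] zpct [0.0154 0.021  0.118 ]
scene sil plate 0.88 2237 px [475. 307.] zpct [0.0031 0.0228 0.0272]
scene sil weight 0.9 460 px [202. 217.] zpct [0.0099 0.0307 0.0611]
scene sil weight 0.61 528 px [233. 248.] zpct [0.0092 0.0299 0.061 ]
scene sil weight 0.55 559 p
[... 268 characters left out ...]
71  0.0526 0.0215] 0.6 [260. 246.]
top housing [0.5336 0.0496 0.0624] 0.6 [259. 262.]
top plate [0.5184 0.2963 0.0284] 0.77 [148. 270.]
top weight [ 0.4641 -0.4025  0.0294] 0.8 [469. 293.]
top weight [ 0.5335 -0.2938  0.0258] 0.78 [418. 262.]
top weight [ 0.53   -0.1589  0.0301] 0.57 [357. 264.]
top sil jig 0.76 6599 px [261. 252.] zpct [0.0151 0.0201 0.0444]
top sil housing 0.88 1809 px [260. 262.] zpct [0.0605 0.0644 0.068 ]
top sil housing 0.44 6248 px [261. 252.] zpct [0.0157 0.0202 0.0432]
top sil weight 0.81 649 px [420. 263.] zpct [0.0205 0.0307 0.0617]
top sil weight 0.68 705 px [471. 293.] zpct [0.0111 0.0311 0.0614]
top sil weight 0.66 574 px [360. 265.] zpct [0.0258 0.031  0.0615]
```

```bash
python3 - <<'E'
import cv2
p=cv2.imread('pics/top0.png');cv2.imwrite('pics/topcrop.png',cv2.resize(p[190:320,90:490],None,fx=2,fy=2,interpolation=cv2.INTER_CUBIC))
cv2.imwrite('pics/grip.png',cv2.resize(cv2.imread('pics/scene0.png')[0:90,90:240],None,fx=4,fy=4))
E
```

```text
(no output)
```

View pics/topcrop.png

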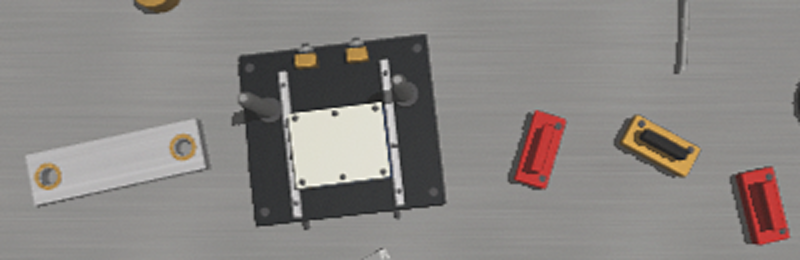

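View pics/grip.png

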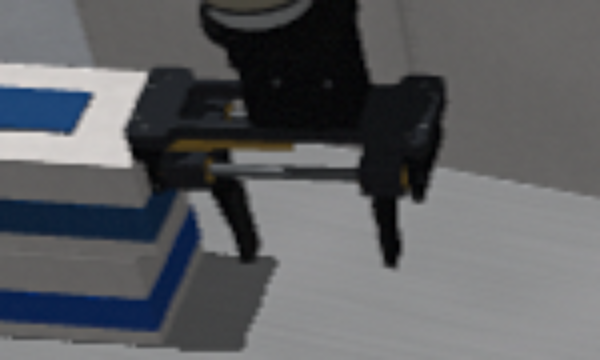

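```bash
cat > m.py <<'E'
from h import *
def rect(P):
    (c,s,a)=cv2.minAreaRect((P[:,:2]*1000).astype(np.float32)); 
    if s[0]>s[1]: a+=90; s=s[::-1]   # a = direction of short side
    a=(a+90)%180-90
    return np.round(c,1),np.round(s,1),round(a,2)
def clean(P,band,shape=None):
    return P[(P[:,2]>band[0])&(P[:,2]<band[1])]
E
python3 - <<'E'
from m import *
for n in ["scene","top"]:
    p,d=capture(n); W=cloud(n,d);np.save(n+'_p.npy',p)
    z=W[...,2]
    for nm,box,band in [("jig",(.42,.68,-.1,.2),(.014,.026)),("housing",(.46,.62,-.03,.12),(.058,.072)),("plate",(.45,.6,.18,.42),(.017,.031)),("weightbase",(.49,.59,-.35,-.23),(.022,.038)),("handle",(.49,.59,-.35,-.23),(.05,.07)),("rods",(.42,.75,-.15,.25),(.15,.18))]:
        x,y=W[...,0],W[...,1]
        m=(d>0)&(x>box[0])&(x<box[1])&(y>box[2])&(y<box[3])&(z>band[0])&(z<band[1])
        if nm!='rods' and nm!='handle':
            m=cv2.morphologyEx(m.astype(np.uint8),cv2.MORPH_OPEN,np.ones((3,3)))
            k,L,st,_=cv2.connectedComponentsWithStats(m.astype(np.uint8))
            if k>1:
                m=L==1+st[1:,4].argmax()
        m=m.astype(bool)
        if m.sum()>3:
            P=W[m]; print(n,nm,m.sum(),np.median(P,0).round(4),rect(P))
            if nm=='rods': print((P*1000).round()[:40].tolist(), np.argwhere(m)[:,::-1][:40].tolist())
E
```

```text
scene jig 2757 [0.6015 0.0773 0.0198] (array([553.3,  56.2]), array([193.5, 211. ]), 6.85)
scene housing 1293 [0.5362 0.0537 0.0647] (array([533.3,  53.5]), array([86.1, 99.9]), 7.25)
scene plate 1772 [0.521  0.3028 0.0234] (array([518.9, 303.3]), array([ 62.2, 191.8]), 11.69)
scene weightbase 255 [ 0.5425 -0.2846  0.0296] (array([ 535.1, -294.1]), array([36.8, 83.5]), -26.79)
scene handle 110 [ 0.5352 -0.2928  0.0593] (array([ 534.5, -293.9]), array([14.8, 52.1]), -30.59)
scene rods 108 [0.5833 0.1273 0.1611] (array([585.1,  60.5]), array([ 15.2, 164. ]), 6.09)
[[587.0, -16.0, 169.0], [591.0, -17.0, 171.0], [589.0, -16.0, 169.0], [588.0, -14.0, 169.0], [591.0, -20.0, 165.0], [593.0, -17.0, 170.0], [593.0, -15.0, 171.0], [591.0, -13.0, 169.0], [590.0, -11.0, 169.0], [595.0, -18.0, 169.0], [596.0, -16.0, 171.0], [593.0, -15.0, 167.0], [593.0, -12.0, 168.0], [594.0, -10.0, 171.0], [593.0, -21.0, 160.0], [595.0, -18.0, 165.0], [594.0, -16.0, 164.0], [596.0, -14.0, 169.0], [594.0, -12.0, 166.0], [595.0, -10.0, 168.0], [589.0, -9.0, 160.0], [595.0, -20.0, 160.0], [593.0, -19.0, 158.0], [5
[... 2130 characters left out ...]
3.0, 162.0], [588.0, -16.0, 171.0], [588.0, -18.0, 170.0], [588.0, -20.0, 171.0], [588.0, -22.0, 170.0], [588.0, -23.0, 167.0], [589.0, -25.0, 160.0], [587.0, -13.0, 160.0], [587.0, -15.0, 161.0], [586.0, -17.0, 165.0]] [[287, 227], [288, 227], [289, 227], [290, 227], [291, 227], [286, 228], [287, 228], [288, 228], [289, 228], [290, 228], [291, 228], [292, 228], [285, 229], [286, 229], [287, 229], [288, 229], [289, 229], [290, 229], [291, 229], [292, 229], [285, 230], [286, 230], [287, 230], [288, 230], [289, 230], [290, 230], [291, 230], [292, 230], [293, 230], [285, 231], [286, 231], [287, 231], [288, 231], [289, 231], [290, 231], [291, 231], [292, 231], [286, 232], [287, 232], [288, 232]]
```

```bash
python3 - <<'E'
import cv2
p=cv2.imread('pics/top0.png');cv2.imwrite('pics/jigtop.png',cv2.resize(p[200:310,200:320],None,fx=5,fy=5,interpolation=cv2.INTER_CUBIC))
p=cv2.imread('pics/scene0.png');cv2.imwrite('pics/jigsc.png',cv2.resize(p[240:340,310:425],None,fx=6,fy=6,interpolation=cv2.INTER_CUBIC))
E
```

```text
(no output)
```

View pics/jigtop.png

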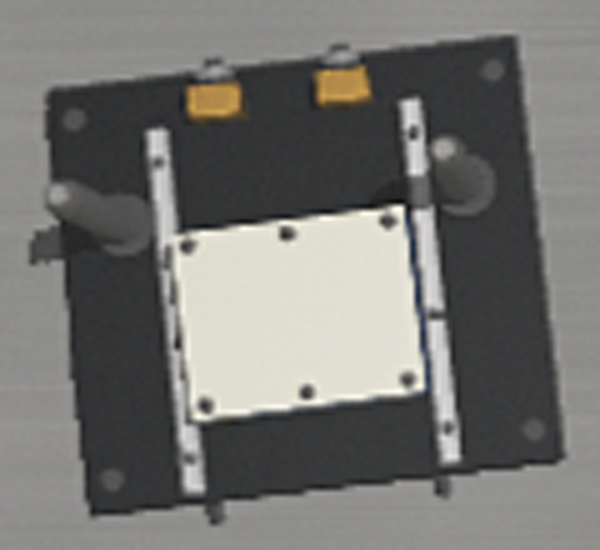

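View pics/jigsc.png

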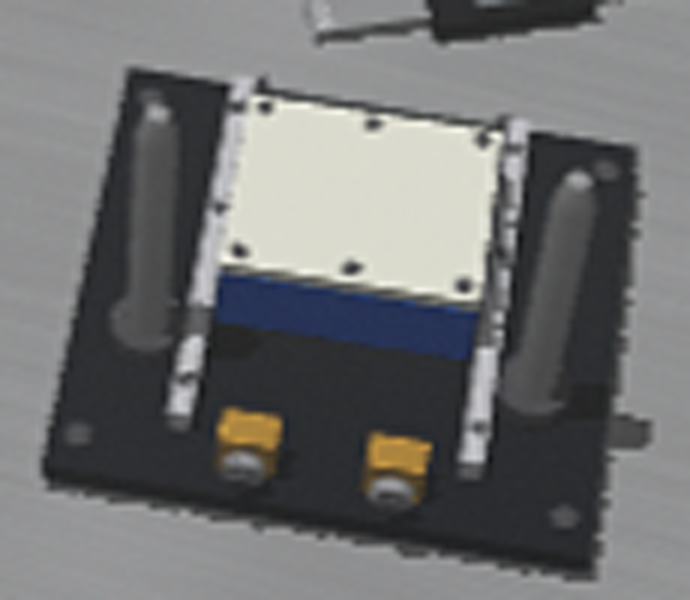

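```bash
python3 - <<'E'
from m import *
t={'L':(212.1,239.1),'R':(289.5,230.1)};s={'L':(406.3,270.3),'R':(336.2,258.7)}
c=[]
def P(n):
    q,f=K(n);return np.array([[f,0,q['cx']],[0,f,q['cy']],[0,0,1]])@np.c_[q['R'],q['t']]
for k in 'LR':
    X=cv2.triangulatePoints(P('top'),P('scene'),np.array(t[k],float).reshape(2,1),np.array(s[k],float).reshape(2,1));X=(X[:3]/X[3]).ravel()
    print(k,'tri',X.round(4),'top@.17',ray('top',t[k],.17).round(4),'scene',ray('scene',s[k],.17).round(4))
for n,q in (('top',t),('scene',s)):
    L,R=ray(n,q['L'],.17)[0],ray(n,q['R'],.17)[0];d=L-R
    print(n,(L+R)/2,np.linalg.norm(d),'yaw',np.degrees(np.arctan2(-d[0],d[1])))
# jig origin from rects: base centre at jig x=-30
for n,c,a in (('top',(553,52.6),6.5),('scene',(553.3,56.2),6.8)):
    a=np.radians(a);print(n,'jig origin from base',c[0]+30*np.cos(a),c[1]+30*np.sin(a))
s=read_state();print(s['tcp_rot'],s['position'])
E
```

```text
L tri [0.5728 0.1321 0.1643] top@.17 [[0.5729 0.1287 0.17  ]] scene [[0.576  0.1342 0.17  ]]
R tri [ 0.5892 -0.0177  0.1656] top@.17 [[ 0.5895 -0.0207  0.17  ]] scene [[ 0.5915 -0.0147  0.17  ]]
top [0.58120685 0.05403343 0.17      ] 0.15033062200252634 yaw 6.329829578566239
scene [0.58371435 0.0597415  0.17      ] 0.14963154554281036 yaw 5.939413177673255
top jig origin from base 582.8071556702977 55.9960964130372
scene jig origin from base 583.0889652431961 59.75211904919503
[[ 2.42332981e-01 -9.70193139e-01  1.10598905e-05]
 [-9.70193138e-01 -2.42332980e-01  2.61225483e-05]
 [-2.26637409e-05 -1.70605849e-05 -1.00000000e+00]] [ 0.15151105 -0.60633191  0.24152658]
```

```bash
cat > go.py <<'E'
import sys
from h import *
from scipy.spatial.transform import Rotation as Ro
O=np.array([.582,.057,0]);YAW=6.3
def jw(x,y,z=0,O=O,yaw=YAW):
    a=np.radians(yaw);return O+np.array([np.cos(a)*x-np.sin(a)*y,np.sin(a)*x+np.cos(a)*y,z])
def rows(X,yaw):
    s=read_state();R0=s['tcp_rot'];a=np.radians(yaw)
    Rt=np.array([[np.cos(a),np.sin(a),0],[np.sin(a),-np.cos(a),0],[0,0,-1]])
    d=R0.T@(np.array(X)-s['position']);rv=Ro.from_matrix(R0.T@Rt).as_rotvec(degrees=True)
    print('shift',d.round(4),'turn',rv.round(2),'dist',np.linalg.norm(d).round(3))
E
python3 - <<'E'
from go import *
rows([.46,-.3,.242],-30)
rows([.46,-.3,.242],6.3)
print(jw(-.125,0,.055))
E
```

```text
shift [-0.2224 -0.3735 -0.0005] turn [ -0.     0.   -45.98] dist 0.435
shift [-0.2224 -0.3735 -0.0005] turn [ -0.     0.   -82.28] dist 0.435
[0.45775488 0.04328321 0.055     ]
```

```bash
r="-0.222 -0.3735 0 0 0 -82.3 0"; python3 -m jog '-0.222 -0.3735 0 0 0 -82.3 0;-0.222 -0.3735 0 0 0 -82.3 0;-0.222 -0.3735 0 0 0 -82.3 0;-0.222 -0.3735 0 0 0 -82.3 0;-0.222 -0.3735 0 0 0 -82.3 0;-0.222 -0.3735 0 0 0 -82.3 0;-0.222 -0.3735 0 0 0 -82.3 0;-0.222 -0.3735 0 0 0 -82.3 0'
python3 -c "
from go import *
rows(jw(-.125,0,.12),6.3)"
```

```text
time_s: 2.4
position: [0.4627, -0.2968, 0.2417]
tcp_rot: [[0.993, 0.121, 0.001], [0.121, -0.993, 0.0], [0.001, -0.0, -1.0]]
force: [-0.3, -0.6, -0.9]
opening: 0.175
shift [ 0.0361 -0.3382  0.1219] turn [-0.02 -0.06  0.65] dist 0.361
```

```bash
python3 -m jog '0.036 -0.338 0 0 0 0.6 0;0.036 -0.338 0.05 0 0 0.6 0;0.036 -0.338 0.12 0 0 0.6 0;0.036 -0.338 0.12 0 0 0.6 0;0.036 -0.338 0.12 0 0 0.6 0;0.036 -0.338 0.12 0 0 0.6 0;0.036 -0.338 0.12 0 0 0.6 0;0.036 -0.338 0.12 0 0 0.6 0'
python3 - <<'E'
from go import *
rows(jw(-.125,0,.055),6.3)
for n in ('top','scene'):
    p,d=capture(n);cv2.imwrite(f'pics/{n}1.png',cv2.resize(p[180:380,180:450,::-1],None,fx=2.9,fy=2.9))
E
```

```text
time_s: 3.4
position: [0.4594, 0.0392, 0.1218]
tcp_rot: [[0.995, 0.101, 0.001], [0.101, -0.995, -0.0], [0.001, 0.001, -1.0]]
force: [-0.6, -0.8, 0.1]
opening: 0.004
shift [-0.0013 -0.0042  0.0668] turn [ 0.03 -0.07 -0.53] dist 0.067
```

View pics/scene1.png

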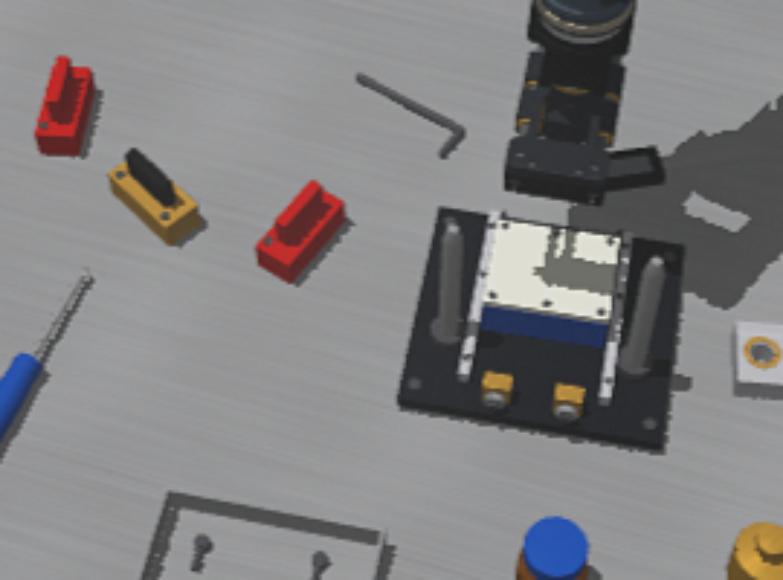

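View pics/top1.png

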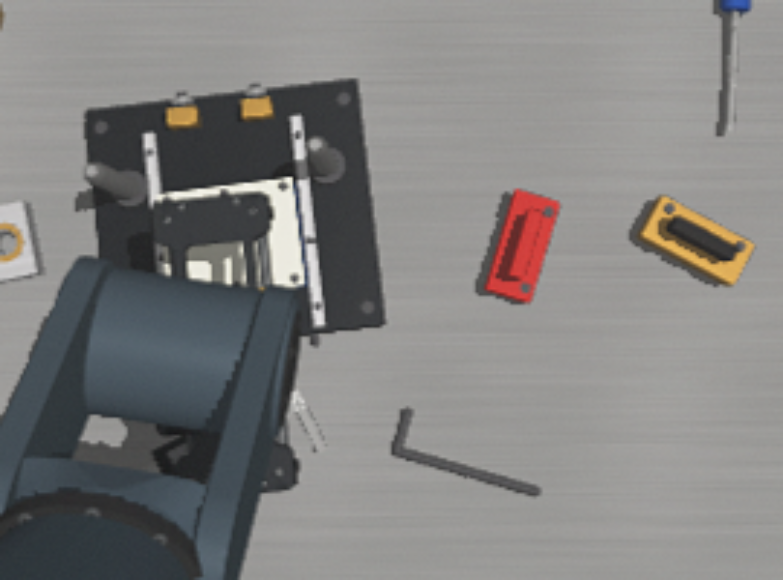

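```bash
python3 - <<'E'
from go import *
p,d=capture('scene');W=cloud('scene',d)
cv2.imwrite('pics/sc1z.png',cv2.resize(p[160:270,340:440,::-1],None,fx=5.4,fy=5.4,interpolation=cv2.INTER_CUBIC))
# protrusion pixel approx
for u,v in [(390,238),(400,236),(405,237),(407,243),(395,243),(362,240),(375,242),(360,232),(380,235)]: print(u,v,W[v,u].round(3))
E
```

```text
390 238 [0.383 0.07  0.012]
400 236 [0.371 0.093 0.014]
405 237 [0.368 0.106 0.011]
407 243 [ 0.376  0.114 -0.   ]
395 243 [0.393 0.086 0.01 ]
362 240 [0.556 0.03  0.209]
375 242 [0.55  0.057 0.205]
360 232 [0.539 0.021 0.213]
380 235 [0.538 0.064 0.218]
```

View pics/sc1z.png

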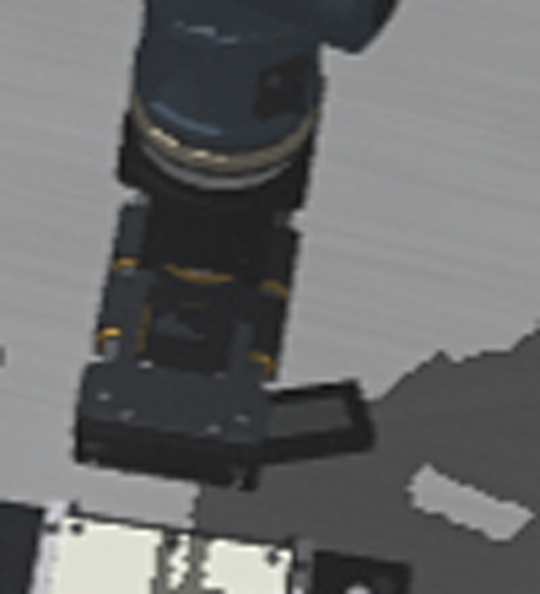

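The "protrusion" beside the gripper, at (400,237) in the scene image, is the caliper lying behind it (depth z≈0.012). The body is clear of the rods, so I'll descend behind the housing.

```bash
python3 -m jog '-0.002 -0.004 0.03 0 0 -0.5 0;-0.002 -0.004 0.067 0 0 -0.5 0;-0.002 -0.004 0.067 0 0 -0.5 0;-0.002 -0.004 0.067 0 0 -0.5 0'
python3 -c "
from go import *
rows(jw(-.06,0,.055),6.3)
for n in ('scene',):
    p,d=capture(n);cv2.imwrite(f'pics/{n}2.png',cv2.resize(p[180:380,280:450,::-1],None,fx=3,fy=3))"
```

```text
time_s: 4.05
position: [0.457, 0.0425, 0.0555]
tcp_rot: [[0.994, 0.107, 0.001], [0.107, -0.994, -0.0], [0.001, 0.0, -1.0]]
force: [0.4, 0.4, 0.1]
opening: 0.004
shift [ 0.0659 -0.0009  0.0005] turn [ 0.02 -0.08 -0.16] dist 0.066
```

View pics/scene2.png

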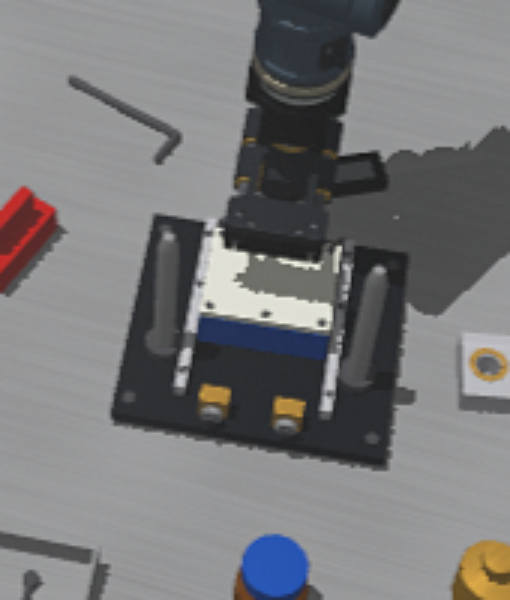

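Now push, slowly.

```bash
python3 -m jog '0.012 -0.001 0 0 0 0 0;0.020 -0.001 0 0 0 0 0;0.026 -0.001 0 0 0 0 0;0.032 -0.001 0 0 0 0 0;0.038 -0.001 0 0 0 0 0;0.044 -0.001 0 0 0 0 0;0.050 -0.001 0 0 0 0 0;0.055 -0.001 0 0 0 0 0'
python3 -c "
from go import *
rows(jw(-.054,0,.055),6.3)"
```

```text
time_s: 5.1
position: [0.4969, 0.0514, 0.0549]
tcp_rot: [[0.993, 0.11, -0.029], [0.11, -0.994, 0.002], [-0.029, -0.005, -1.0]]
force: [-20.7, -3.1, 25.4]
opening: 0.007
shift [ 0.0312  0.0038 -0.001 ] turn [-0.3   1.67  0.03] dist 0.031
```

```bash
python3 - <<'E'
from m import *
for n in ('scene','top'):
    p,d=capture(n);cv2.imwrite(f'pics/{n}3.png',cv2.resize(p[180:340,190:430,::-1],None,fx=3.3,fy=3.3))
    W=cloud(n,d);x,y,z=np.moveaxis(W,-1,0)
    m=(p.min(2)>190)&(x>.48)&(x<.65)&(y>-.03)&(y<.14)&(z>.05)&(z<.09)
    P=W[m];A=np.c_[P[:,:2]-P[:,:2].mean(0),np.ones(len(P))];print(n,len(P),rect(P),np.linalg.lstsq(A,P[:,2],rcond=None)[0])
E
```

```text
scene 168 (array([556.7,  50.8]), array([ 76.9, 103.7]), -8.72) [ 0.01407012 -0.01636488  0.06464076]
top 173 (array([552.6,  14.8]), array([21.9, 78.6]), -84.7) [ 0.00522018 -0.01035387  0.06477893]
```

View pics/scene3.png

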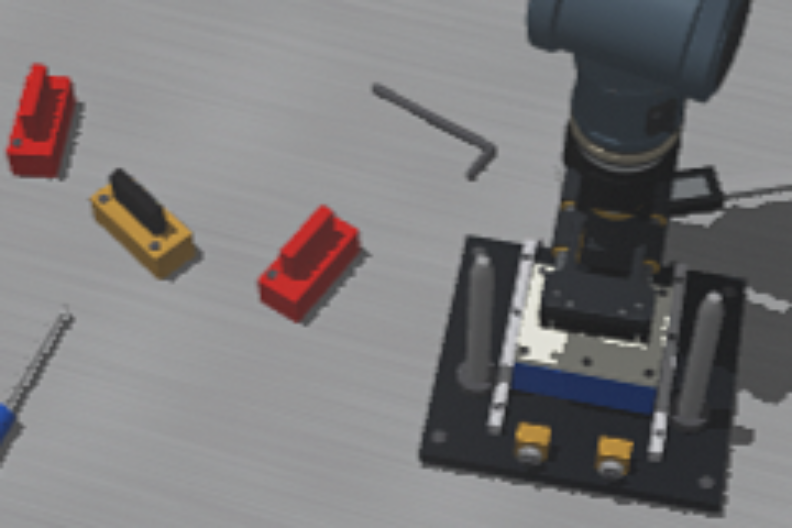

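View pics/top3.png

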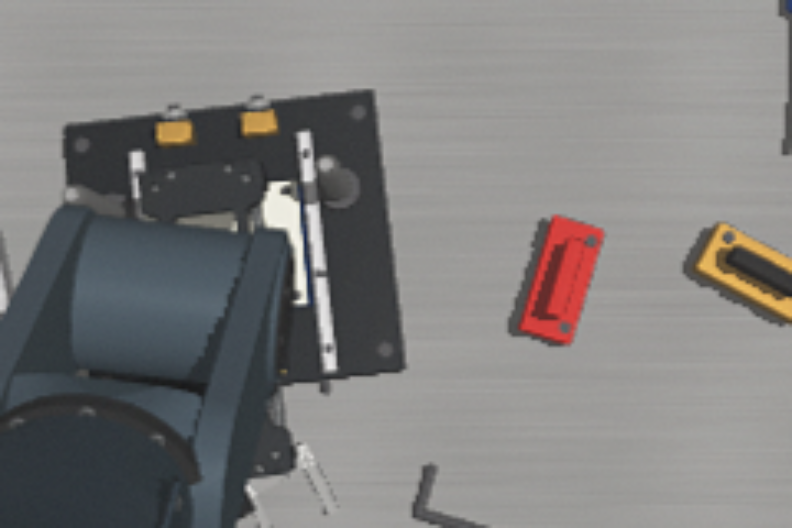

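The push met 20 N horizontally and 25 N upwards. It looks like the flared back of the finger is riding on the housing's top edge. I'll back off, go higher and push with the fingertips only.

```bash
python3 -m jog '-0.03 0.001 0 0 0 0 0;-0.03 0.001 0 0 0 0 0;-0.03 0.003 -0.018 0 0 0 0;-0.03 0.003 -0.018 0 0 0 0'
python3 -c "
from go import *
s=read_state();print(s['force'],s['position'],s['tcp_rot'])
rows(jw(-.1,0,.074),6.3)
from m import *
p,d=capture('scene');cv2.imwrite('pics/s4.png',cv2.resize(p[160:340,280:450,::-1],None,fx=3.3,fy=3.3))
"
```

```text
time_s: 5.7
position: [0.484, 0.0438, 0.0734]
tcp_rot: [[0.994, 0.108, 0.005], [0.108, -0.994, -0.001], [0.005, 0.001, -1.0]]
force: [0.2, -0.8, -1.4]
opening: 0.003
[ 0.20456884 -0.76132929 -1.36060026] [0.48397292 0.04375047 0.07338202] [[ 9.94101804e-01  1.08345161e-01  4.78850351e-03]
 [ 1.08349194e-01 -9.94112722e-01 -5.90239255e-04]
 [ 4.69636269e-03  1.10558840e-03 -9.99988361e-01]]
shift [-0.0011 -0.0024 -0.0006] turn [ 0.06 -0.27 -0.08] dist 0.003
```

View pics/s4.png

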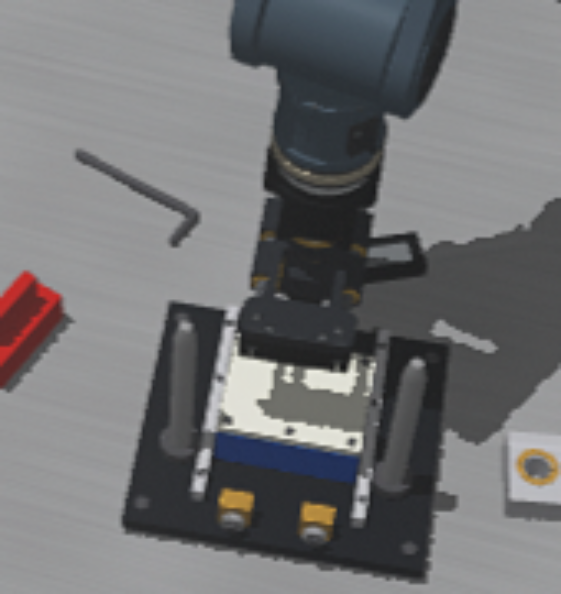

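```bash
python3 -m jog '0.006 -0.002 0 0 0 0 0;0.012 -0.002 0 0 0 0 0;0.016 -0.002 0 0 0 0 0;0.020 -0.002 0 0 0 0 0;0.024 -0.002 0 0 0 0 0;0.028 -0.002 0 0 0 0 0'
python3 -c "
from go import *
rows(jw(-.054,0,.074),6.3)"
```

```text
time_s: 6.5
position: [0.5036, 0.0491, 0.0722]
tcp_rot: [[0.994, 0.109, -0.012], [0.109, -0.994, 0.0], [-0.012, -0.002, -1.0]]
force: [-9.2, -2.4, 8.2]
opening: 0.007
shift [ 0.0248  0.0007 -0.0021] turn [-0.1   0.7  -0.03] dist 0.025
```

```bash
python3 -m jog '0.006 0 0 0 0 0 0;0.011 0 0 0 0 0 0;0.016 0 0 0 0 0 0'
python3 -c "
from go import *
rows(jw(-.054,0,.074),6.3)
from m import *
p,d=capture('scene');cv2.imwrite('pics/s5.png',cv2.resize(p[160:340,280:450,::-1],None,fx=3.3,fy=3.3))
"
```

```text
time_s: 6.88
position: [0.5138, 0.0506, 0.072]
tcp_rot: [[0.993, 0.111, -0.025], [0.111, -0.994, -0.0], [-0.025, -0.002, -1.0]]
force: [-18.0, -6.1, 16.6]
opening: 0.0
shift [ 0.0145  0.0011 -0.0023] turn [-0.13  1.43  0.09] dist 0.015
```

View pics/s5.png

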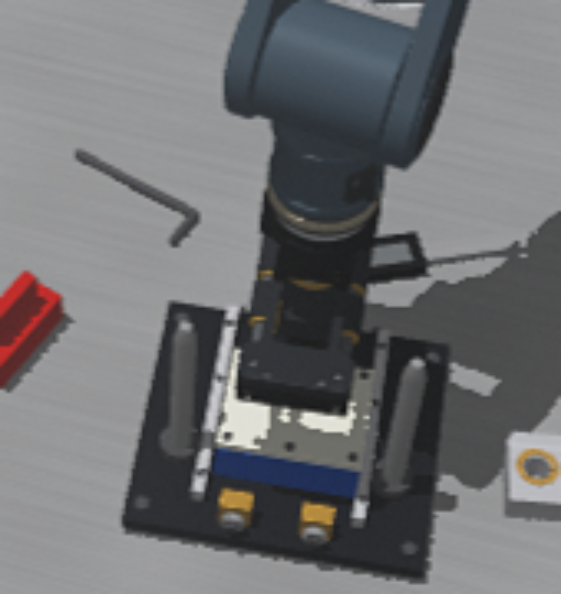

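```bash
python3 -m jog '0 0.001 -0.004 0 0 0 0;0.004 0.001 -0.004 0 0 0 0;0.008 0.001 -0.004 0 0 0 0'
python3 -c "
from go import *
rows(jw(-.054,0,.074),6.3)
from m import *
p,d=capture('scene');cv2.imwrite('pics/s6.png',cv2.resize(p[160:340,280:450,::-1],None,fx=3.3,fy=3.3))
"
```

```text
time_s: 7.3
position: [0.5328, 0.0507, 0.0762]
tcp_rot: [[0.994, 0.109, -0.001], [0.109, -0.994, 0.0], [-0.001, -0.0, -1.0]]
force: [-3.4, 0.7, -0.9]
opening: 0.007
shift [-0.0044 -0.0008  0.0022] turn [-0.01  0.06 -0.07] dist 0.005
```

View pics/s6.png

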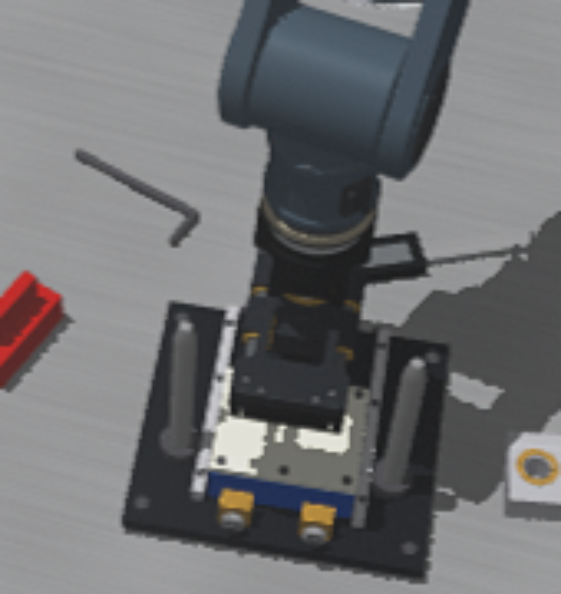

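```bash
python3 -m jog '0.003 0 0 0 0 0 0;0.005 0 0 0 0 0 0;0.005 0 0 0 0 0 0'
python3 -c "
from go import *
s=read_state();print(s['force'])
rows(jw(-.054,0,.074),6.3)"
```

```text
time_s: 7.72
position: [0.5363, 0.0515, 0.0761]
tcp_rot: [[0.994, 0.109, -0.004], [0.109, -0.994, 0.0], [-0.004, -0.001, -1.0]]
force: [-4.9, 0.3, -0.9]
opening: 0.006
[-4.89098072  0.32748234 -0.94271691]
shift [-0.0079 -0.0005  0.0021] turn [-0.05  0.22 -0.06] dist 0.008
```

```bash
python3 -m jog '0.003 0 0 0 0 0 0;0.006 0 0 0 0 0 0;0.008 0 0 0 0 0 0;0.008 0 0 0 0 0 0'
python3 -c "
from go import *
p,d=capture('scene');cv2.imwrite('pics/s7.png',cv2.resize(p[260:340,300:430,::-1],None,fx=6,fy=6))
"
```

```text
time_s: 8.22
position: [0.5364, 0.0518, 0.0748]
tcp_rot: [[0.994, 0.11, -0.022], [0.11, -0.994, -0.0], [-0.021, -0.002, -1.0]]
force: [-15.4, -6.2, 3.1]
opening: 0.005
```

View pics/s7.png

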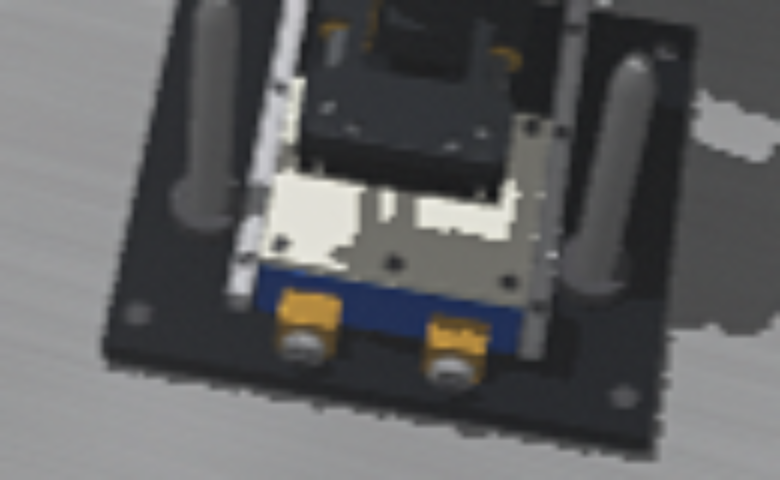

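The housing stopped advancing at 15 N and both stops look in contact. I'll retract and verify.

```bash
python3 -m jog '-0.03 0 0 0 0 0 0;-0.03 0 0 0 0 0 0;-0.04 0 -0.06 0 0 0 0.9;-0.06 0 -0.14 0 0 0 0.9;-0.06 -0.06 -0.16 0 0 0 0.9;-0.06 -0.12 -0.16 0 0 0 0.9;-0.06 -0.18 -0.16 0 0 0 0.9;-0.06 -0.24 -0.16 0 0 0 0.9'
python3 - <<'E'
from m import *
from go import *
for n in ('scene','top'):
    p,d=capture(n);W=cloud(n,d);x,y,z=np.moveaxis(W,-1,0)
    m=(p.min(2)>150)&(x>.48)&(x<.66)&(y>-.02)&(y<.13)&(z>.055)&(z<.075)
    P=W[m];
    if len(P)>50: print(n,len(P),rect(P))
    for b in [(.45,.6,.18,.42,.017,.031,'plate')]:
        m=(x>b[0])&(x<b[1])&(y>b[2])&(y<b[3])&(z>b[4])&(z<b[5])
        if m.sum()>50:print(n,b[6],m.sum(),rect(W[cv2.morphologyEx(m.astype(np.uint8),cv2.MORPH_OPEN,np.ones((3,3)))>0]))
    cv2.imwrite(f'pics/{n}8.png',p[:,:,::-1])
print(jw(.001,0))
E
```

```text
time_s: 9.28
position: [0.463, 0.2868, 0.2385]
tcp_rot: [[0.994, 0.108, 0.008], [0.108, -0.994, 0.003], [0.008, -0.002, -1.0]]
force: [0.7, 0.3, 0.3]
opening: 0.604
scene 1261 (array([583.8,  60.3]), array([84.1, 99.6]), 6.14)
scene plate 1789 (array([518.9, 302.9]), array([ 62.2, 191.8]), 11.32)
top 1673 (array([583. ,  56.7]), array([79.5, 99.9]), 6.16)
top plate 1848 (array([519.4, 296.1]), array([ 56.6, 184.8]), 11.9)
[0.58299396 0.05710973 0.        ]
```

View pics/top8.png

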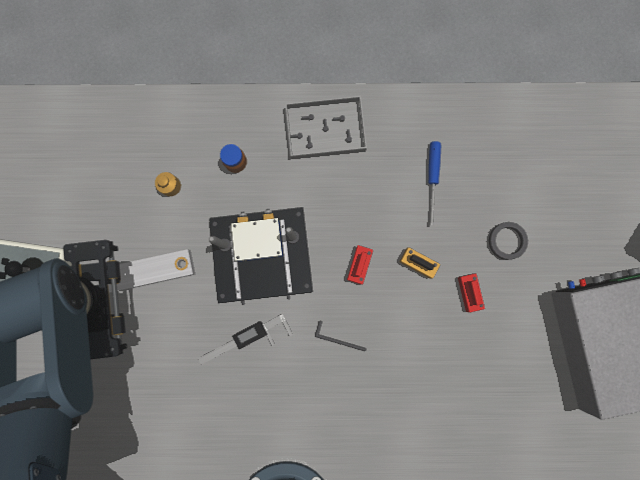

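View pics/scene8.png

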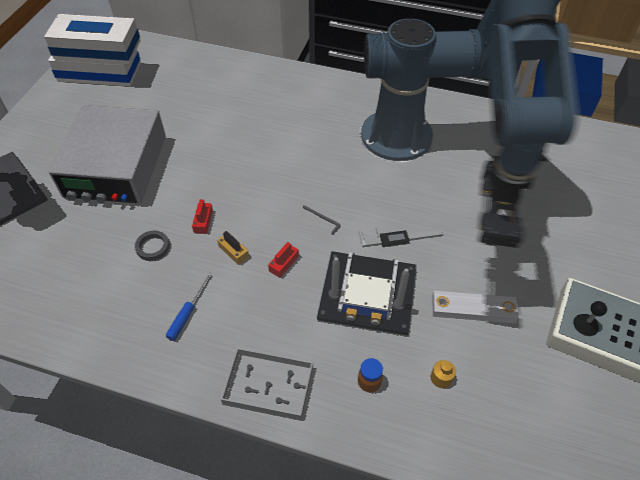

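Housing home: both cameras put its centre within about 1 mm of jig x=+1, at 6.2° yaw. Next is the plate.

```bash
python3 -c "
from go import *
rows([.519,.301,.10],11.8)"
```

```text
shift [ 0.0569 -0.0033  0.1387] turn [-0.24 -0.46 -5.18] dist 0.15
```

```bash
python3 -m jog '0.057 -0.003 0.04 0 0 -5.5 0.85;0.057 -0.003 0.09 0 0 -5.5 0.85;0.057 -0.003 0.139 0 0 -5.5 0.85;0.057 -0.003 0.139 0 0 -5.5 0.85;0.057 -0.003 0.139 0 0 -5.5 0.85;0.057 -0.003 0.139 0 0 -5.5 0.85'
python3 -c "
from go import *
rows([.519,.301,.023],11.8)
p,d=capture('scene');cv2.imwrite('pics/s9.png',cv2.resize(p[180:350,400:560,::-1],None,fx=3.5,fy=3.5))"
```

```text
time_s: 10.12
position: [0.5187, 0.2933, 0.1003]
tcp_rot: [[0.979, 0.203, 0.006], [0.203, -0.979, 0.002], [0.006, -0.001, -1.0]]
force: [0.8, 0.4, -0.0]
opening: 0.85
shift [ 0.0014 -0.0074  0.0773] turn [-0.04 -0.34 -0.08] dist 0.078
```

View pics/s9.png

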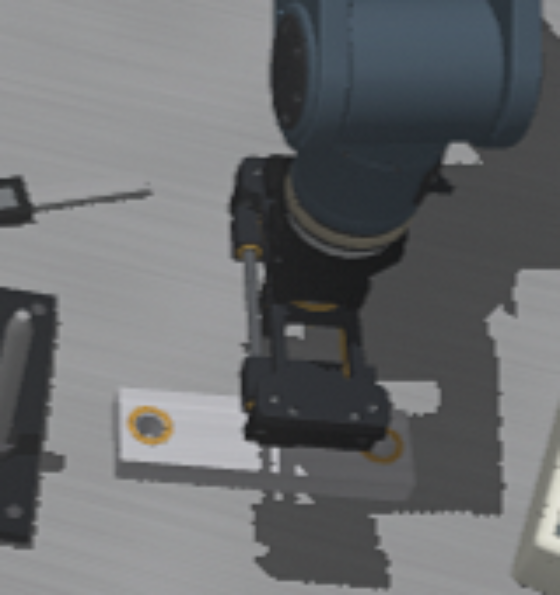

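```bash
python3 -m jog '0.001 -0.007 0.04 0 -0.3 0 0.85;0.001 -0.007 0.07 0 -0.3 0 0.85;0.001 -0.007 0.077 0 -0.3 0 0.85;0.001 -0.007 0.077 0 -0.3 0 0.85;0.001 -0.007 0.077 0 -0.3 0 0.85'
python3 -c "
from go import *
rows([.519,.301,.022],11.8)
p,d=capture('scene');cv2.imwrite('pics/s10.png',cv2.resize(p[200:350,400:560,::-1],None,fx=3.5,fy=3.5))"
```

```text
time_s: 10.8
position: [0.5172, 0.3002, 0.0222]
tcp_rot: [[0.979, 0.203, -0.002], [0.203, -0.979, -0.0], [-0.002, -0.0, -1.0]]
force: [0.3, -0.1, 0.0]
opening: 0.847
shift [ 0.0019 -0.0004  0.0002] turn [-0.02  0.12 -0.07] dist 0.002
```

View pics/s10.png

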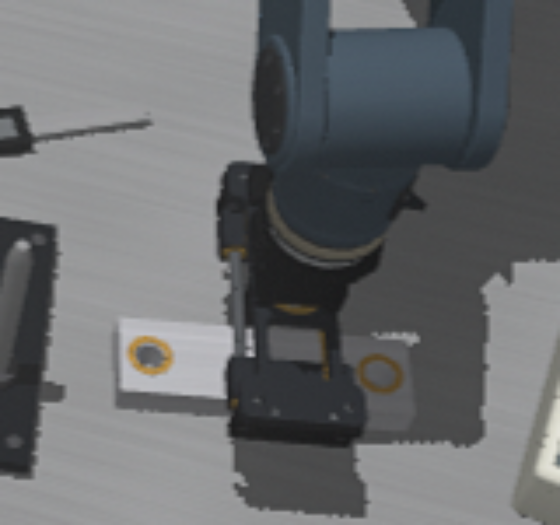

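```bash
python3 -m jog '0.002 0 0 0 0 0 0.85;0.002 0 0 0 0 0 0.4;0.002 0 0 0 0 0 0.4;0.002 0 0 0 0 0 0.4;0.002 0 0 0 0 0 0.4'; python3 -m jog '0 0 0 0 0 0 0;0 0 0 0 0 0 0;0 0 0 0 0 0 0'
```

```text
time_s: 11.48
position: [0.5187, 0.3003, 0.0206]
tcp_rot: [[0.979, 0.203, -0.004], [0.203, -0.979, -0.001], [-0.004, -0.0, -1.0]]
force: [1.6, 1.3, -0.0]
opening: 0.639
time_s: 11.85
position: [0.5187, 0.3003, 0.0206]
tcp_rot: [[0.979, 0.203, -0.004], [0.203, -0.979, -0.001], [-0.004, -0.0, -1.0]]
force: [3.3, 0.2, -0.5]
opening: 0.641
```

```bash
python3 -m jog '0 0 -0.01 0 0 0 0;0 0 -0.04 0 0 0 0;0 0 -0.08 0 0 0 0;0 0 -0.13 0 0 0 0;0 0 -0.18 0 0 0 0;0 0 -0.22 0 0 0 0;0 0 -0.22 0 0 0 0'
python3 - <<'E'
from m import *
from go import *
rows(jw(0,0,.235),6.2)
s=read_state();print(s['opening'],s['force'])
for n in ('scene','top'):
    p,d=capture(n);W=cloud(n,d);x,y,z=np.moveaxis(W,-1,0)
    cv2.imwrite(f'pics/{n}11.png',p[:,:,::-1])
E
```

```text
time_s: 12.72
position: [0.5196, 0.3009, 0.2432]
tcp_rot: [[0.979, 0.203, -0.001], [0.203, -0.979, 0.001], [-0.0, -0.001, -1.0]]
force: [0.6, -0.1, -6.5]
opening: 0.64
shift [0.0115 0.2515 0.0079] turn [-0.05  0.03  5.53] dist 0.252
0.639957121925792 [ 0.59377388 -0.14892983 -6.46298181]
```

View pics/scene11.png

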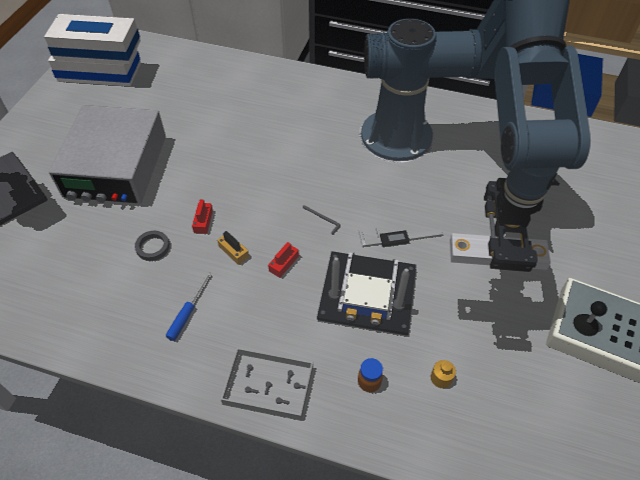

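```bash
python3 -m jog '0.002 0.05 0 0 0 1.5 0;0.005 0.11 0 0 0 3 0;0.009 0.17 0 0 0 4.5 0;0.0115 0.22 0 0 0 5.5 0;0.0115 0.2515 0 0 0 5.5 0;0.0115 0.2515 0 0 0 5.5 0;0.0115 0.2515 0 0 0 5.5 0'
python3 - <<'E'
from m import *
from go import *
rows(jw(0,0,.235),6.2)
s=read_state();print(s['opening'],s['force'],s['moment'])
for n in ('scene','top'):
    p,d=capture(n);np.save(n+'12d.npy',d);np.save(n+'12p.npy',p)
    c=p[180:320,180:450] if n=='top' else p[180:340,290:450]
    cv2.imwrite(f'pics/{n}12.png',cv2.resize(c[:,:,::-1],None,fx=2.9 if n=='top' else 3.7,fy=2.9 if n=='top' else 3.7,interpolation=cv2.INTER_CUBIC))
E
```

```text
time_s: 13.7
position: [0.5795, 0.057, 0.2379]
tcp_rot: [[0.994, 0.108, -0.011], [0.108, -0.994, 0.0], [-0.011, -0.002, -1.0]]
force: [0.4, 0.2, -6.0]
opening: 0.643
shift [0.0025 0.0003 0.0028] turn [-0.09  0.65 -0.01] dist 0.004
0.6433256261966874 [ 0.36923618  0.21519079 -6.03540031] [-0.0012358  -0.1547843  -0.01840538]
```

View pics/scene12.png

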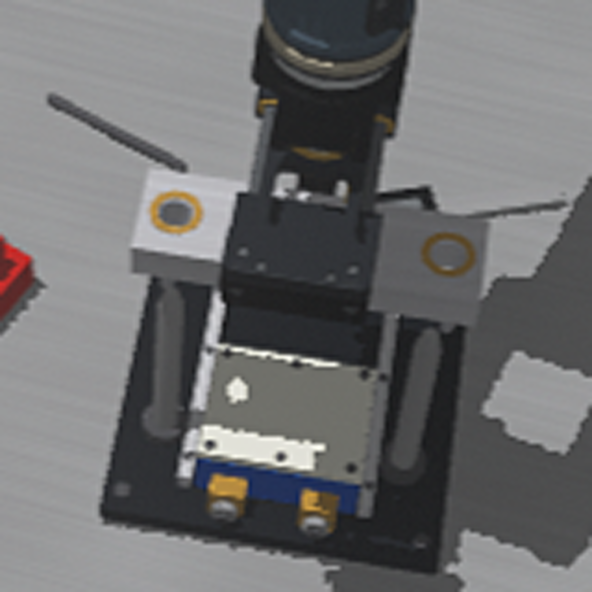

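View pics/top12.png

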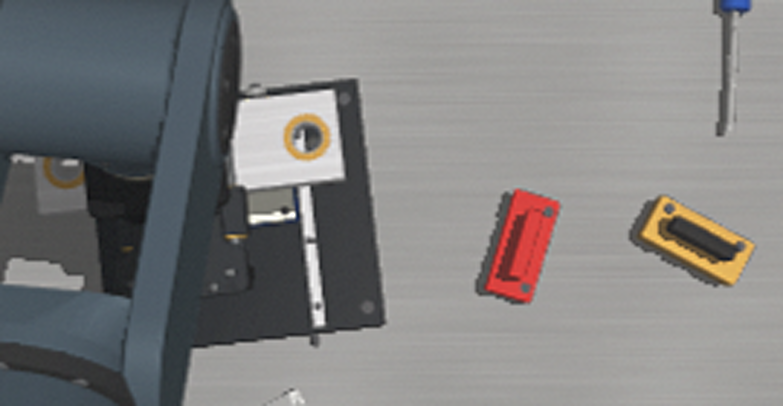

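```bash
cat > bores.py <<'E'
from m import *
def rims(n,p,zt,lo,hi,box,thr=40):
    hsv=cv2.cvtColor(p,cv2.COLOR_RGB2HSV)
    m=cv2.inRange(hsv,(10,110,60),(28,255,255))
    mm=np.zeros_like(m);x0,y0,x1,y1=box;mm[y0:y1,x0:x1]=m[y0:y1,x0:x1]
    k,L,st,ce=cv2.connectedComponentsWithStats(mm,connectivity=8);o=[]
    for i in range(1,k):
        if st[i,4]>12:
            pts=np.argwhere(L==i)[:,::-1].astype(np.float32)
            hull=cv2.convexHull(pts);e=cv2.fitEllipse(hull) if len(hull)>=5 else None
            if e: o.append((st[i,4],np.round(e[0],2),np.round(e[1],1),ray(n,e[0],zt)[0].round(4)))
    return o
E
python3 - <<'E'
from bores import *
s=read_state();zt=s['position'][2]+.0034
for n,b in (('scene',(310,220,430,260)),('top',(185,215,305,250))):
    for r in rims(n,np.load(n+'12p.npy'),zt,0,0,b): print(n,r)
print(s['position'])
E
```

```text
scene (np.int32(18), array([375.67, 221.23]), array([ 2.5, 11.1]), array([0.525 , 0.0492, 0.2423]))
scene (np.int32(52), array([337.02, 236.82]), array([10.8, 13.1]), array([ 0.5878, -0.016 ,  0.2423]))
scene (np.int32(46), array([410.8 , 248.27]), array([11. , 13.5]), array([0.5712, 0.1332, 0.2423]))
top (np.int32(81), array([285.16, 226.93]), array([15. , 15.4]), array([ 0.5873, -0.0172,  0.2423]))
top (np.int32(37), array([201.56, 237.9 ]), array([12.3, 13.9]), array([0.5684, 0.133 , 0.2423]))
[0.58019002 0.05766208 0.23894965]
```

```bash
python3 -c "
from go import *
rows([.5832,.0565,.202],6.2)"
```

```text
shift [0.0032 0.0015 0.0369] turn [-0.04  0.5   0.09] dist 0.037
```

```bash
python3 -m jog '0.003 0.0015 0.01 0 0.5 0 0;0.003 0.0015 0.025 0 0.5 0 0;0.003 0.0015 0.036 0 0.5 0 0;0.003 0.0015 0.036 0 0.5 0 0'
python3 - <<'E'
from bores import *
from go import *
rows([.5832,.0565,.202],6.2)
s=read_state();zt=s['position'][2]+.0034;print(s['force'],s['moment'])
for n,b in (('scene',(310,225,430,275)),('top',(185,215,305,250))):
    p,d=capture(n);np.save(n+'13p.npy',p)
    for r in rims(n,p,zt,0,0,b): print(n,r)
    c=p[200:260,190:310] if n=='top' else p[220:290,310:430]
    cv2.imwrite(f'pics/{n}13.png',cv2.resize(c[:,:,::-1],None,fx=6.5,fy=6.5,interpolation=cv2.INTER_CUBIC))
E
```

```text
time_s: 14.3
position: [0.5833, 0.0555, 0.2027]
tcp_rot: [[0.994, 0.109, -0.0], [0.109, -0.994, 0.0], [-0.0, -0.0, -1.0]]
force: [-0.5, 0.3, -6.0]
opening: 0.64
shift [ 0.     -0.001   0.0007] turn [-0.02  0.02  0.04] dist 0.001
[-0.47323236  0.26904619 -5.98552333] [-0.05705952 -0.06548818 -0.00714203]
scene (np.int32(57), array([335.4 , 248.19]), array([10.7, 13.2]), array([ 0.5908, -0.0176,  0.2061]))
scene (np.int32(47), array([407.4 , 259.44]), array([11., 13.]), array([0.574 , 0.1315, 0.2061]))
top (np.int32(74), array([287.65, 226.85]), array([14.5, 14.7]), array([ 0.5916, -0.0194,  0.2061]))
top (np.int32(35), array([207.41, 238.01]), array([10.8, 13.5]), array([0.5716, 0.1302, 0.2061]))
```

View pics/scene13.png

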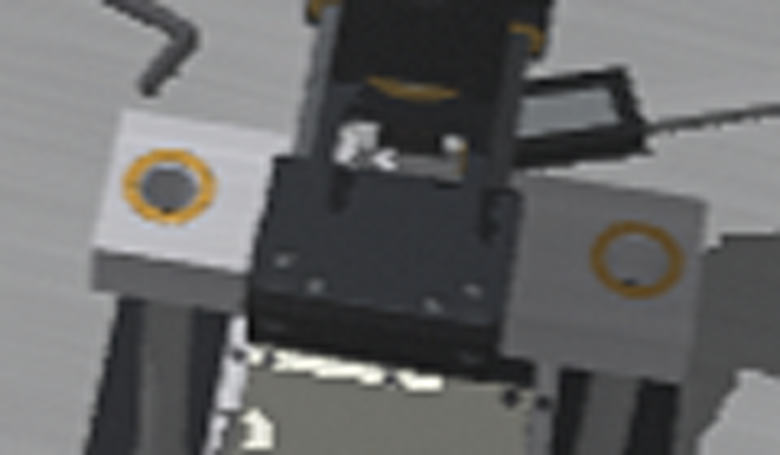

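View pics/top13.png

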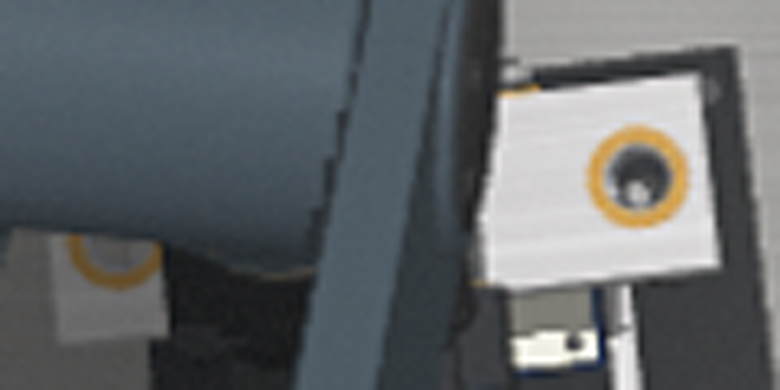

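```bash
python3 - <<'E'
from m import *
b={'top':[.5916,-.0194],'scene':[.5908,-.0176]}
print('top pred px rod if aligned',proj('top',[*b['top'],.17]),'bottom rim',proj('top',[*b['top'],.182]))
print('seen (289.5,230.1) initial / 288,229.2 now')
print('scene pred R',proj('scene',[*b['scene'],.17]),'seen 336.2,258.7; L',proj('scene',[.574,.1315,.17]),'seen 406.3 270.3')
# refine rod top in initial images
for n,us in (('top',[(212,239),(289,230)]),('scene',[(406,270),(336,258)])):
    p=np.load(n+'_p.npy') ;W=np.load(n+'_W.npy')
    for u,v in us:
        g=p[v-7:v+8,u-7:u+8].mean(2);print(n,u,v);print(g.astype(int))
E
```

```text
top pred px rod if aligned [[288.83986611 229.02127932]] bottom rim [[288.4515814 228.3255751]]
seen (289.5,230.1) initial / 288,229.2 now
scene pred R [[334.96811388 258.12219192]] seen 336.2,258.7; L [[405.26031768 269.24027903]] seen 406.3 270.3
top 212 239
[[142 143 142 145 129  52  49  49  53  50  48  52  51  51  51]
 [142 142 142 145 133  63  44  50  51  50  53  51  50  49  51]
 [142 139 142 146 131  65  45  49  48  48  49  49  51  51  52]
 [143 143 141 143 130  63  45  54  51  50  47  52  51  51  52]
 [141 144 141 145 134  94  85  81  83  78  66  50  51  50  51]
 [141 140 142 137 125 132 148 135 107  92  87  79  65  53  49]
 [144 144 144 133 117 150 152 145 119  96  92  87  83  78  67]
 [143 142 141 132 118 153 153 151 130  96  91  86  83  85  81]
 [139 141 142 132 105 125 136 120  97  92  88  83  84  83  82]
 [140 141 142 132  91  74  86  86  83  85  81  79  82  82  83]
 [138 138 138 140 128  87  69  73  79  79  78  78  79  81  81]
 [141 144 144 145 146 126  67  64  70  72  72  73  75  78  77]
 [141 142 141 143 146 147 121  37  48  58  64  71  70  75  75]
 [145 146 149 150 13
[... 2284 characters left out ...]
6  45]
 [140  97  42  50  68  85  83  73  53  49  49  50  49  49  50]
 [140  98  44  54  71  83  84  75  58  48  50  49  49  49  49]
 [127  51  46  46  57  95 122 109  75  48  48  49  48  49  49]
 [129  54  48  46  54 114 158 155 139  81  46  48  49  49  49]
 [125  42  47  47  67 118 151 153 134  77  47  48  49  50  50]
 [ 97  44  47  52  81 104 102 112 105  69  56  48  50  49  49]
 [ 74  44  45  66  93 100  95  88  84  77  66  47  49  48  49]
 [ 55  47  50  76  97  96  90  87  83  78  66  49  48  50  48]
 [ 44  47  50  72  93  93  86  84  79  78  66  48  48  48  50]
 [ 43  48  50  72  90  86  84  81  79  77  68  47  49  50  49]
 [ 46  45  49  70  90  84  81  78  78  76  66  48  48  48  49]]
```

Rod tops re-measured against the bores in the same views: the plate is within about 1 mm in x and needs about +1 mm in y. I'll lower in stages and watch the forces.

```bash
python3 -m jog '0 -0.001 0 0 0 0 0;0 -0.001 0.006 0 0 0 0;0 -0.001 0.012 0 0 0 0;0 -0.001 0.017 0 0 0 0;0 -0.001 0.021 0 0 0 0'
python3 - <<'E'
from go import *
s=read_state();print(s['force'].round(1) if hasattr(s['force'],'round') else s['force'],s['moment'])
rows([.5833,.0566,.18],6.2)
E
```

```text
time_s: 15.02
position: [0.5843, 0.0563, 0.1829]
tcp_rot: [[0.994, 0.108, 0.003], [0.108, -0.994, -0.0], [0.003, 0.0, -1.0]]
force: [0.3, -0.0, -5.9]
opening: 0.641
[ 0.3 -0.  -5.9] [-0.02591798 -0.09497857 -0.02736184]
shift [-0.001  -0.0004  0.0029] turn [ 0.02 -0.17  0.02] dist 0.003
```

```bash
python3 -m jog '-0.001 0 0.003 0 -0.1 0 0;-0.001 0 0.006 0 -0.1 0 0;-0.001 0 0.009 0 -0.1 0 0;-0.001 0 0.012 0 -0.1 0 0'
python3 - <<'E'
from bores import *
from go import *
s=read_state();print(s['force'].round(1),s['moment'].round(3))
rows([.5833,.0566,.17],6.2)
zt=s['position'][2]+.0034
for n,b in (('scene',(310,225,430,285)),('top',(185,215,305,250))):
    p,d=capture(n)
    for r in rims(n,p,zt,0,0,b): print(n,r)
    c=p[200:260,190:310] if n=='top' else p[225:295,310:430]
    cv2.imwrite(f'pics/{n}14.png',cv2.resize(c[:,:,::-1],None,fx=6.5,fy=6.5,interpolation=cv2.INTER_CUBIC))
E
```

```text
time_s: 15.52
position: [0.5836, 0.0562, 0.1714]
tcp_rot: [[0.994, 0.108, 0.002], [0.108, -0.994, -0.0], [0.002, 0.0, -1.0]]
force: [0.2, -0.4, -5.8]
opening: 0.64
[ 0.2 -0.4 -5.8] [ 0.001 -0.135  0.052]
shift [-0.0002 -0.0004  0.0014] turn [ 0.03 -0.11  0.03] dist 0.001
scene (np.int32(17), array([371.19, 243.06]), array([ 1.9, 13.7]), array([0.5325, 0.0468, 0.1748]))
scene (np.int32(51), array([335.21, 256.95]), array([10.5, 12.3]), array([ 0.5909, -0.0171,  0.1748]))
scene (np.int32(40), array([406.02, 268.21]), array([10.8, 12.5]), array([0.5743, 0.1326, 0.1748]))
top (np.int32(73), array([288.38, 229.14]), array([14. , 14.3]), array([ 0.5908, -0.0188,  0.1748]))
top (np.int32(31), array([210.62, 240.32]), array([ 9.9, 12.8]), array([0.5701, 0.1306, 0.1748]))
```

View pics/scene14.png

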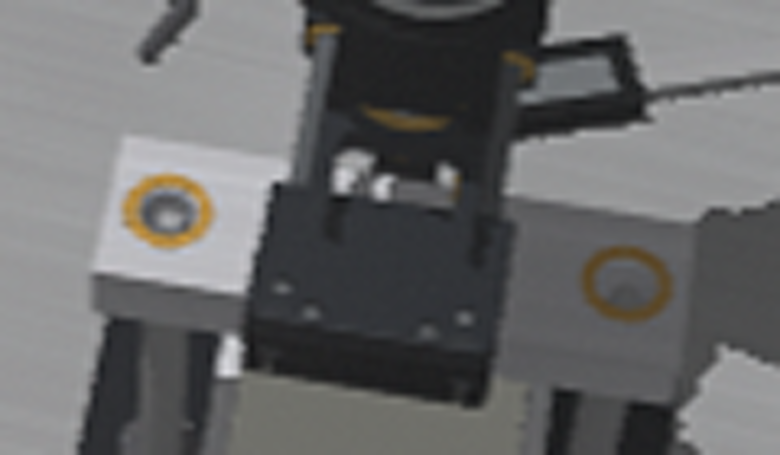

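View pics/top14.png

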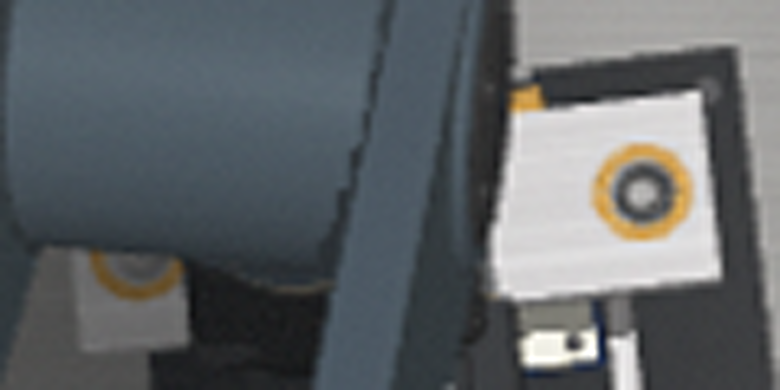

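Both rods are centred in the bores in both views. I'll keep lowering.

```bash
python3 -m jog '0 0 0.003 0 0 0 0;0 0 0.007 0 0 0 0;0 0 0.011 0 0 0 0;0 0 0.015 0 0 0 0;0 0 0.019 0 0 0 0;0 0 0.023 0 0 0 0'
python3 - <<'E'
from go import *
s=read_state();print(s['force'].round(1),s['moment'].round(3))
rows([.5833,.0564,.12],6.2)
E
```

```text
time_s: 16.38
position: [0.5835, 0.0562, 0.1482]
tcp_rot: [[0.994, 0.108, 0.002], [0.108, -0.994, -0.0], [0.002, 0.0, -1.0]]
force: [-0.0, 0.1, -5.8]
opening: 0.641
[-0.   0.1 -5.8] [ 0.055 -0.153  0.023]
shift [-0.0003 -0.0002  0.0282] turn [ 0.02 -0.1   0.02] dist 0.028
```

```bash
python3 -m jog '0 0 0.006 0 -0.1 0 0;0 0 0.012 0 -0.1 0 0;0 0 0.018 0 -0.1 0 0;0 0 0.024 0 -0.1 0 0;0 0 0.030 0 -0.1 0 0;0 0 0.036 0 -0.1 0 0'
python3 - <<'E'
from go import *
s=read_state();print(s['force'].round(1),s['moment'].round(3))
rows([.5833,.0564,.0876],6.2)
E
```

```text
time_s: 17.12
position: [0.5836, 0.0562, 0.1121]
tcp_rot: [[0.994, 0.108, 0.0], [0.108, -0.994, -0.0], [0.0, 0.0, -1.0]]
force: [0.6, 0.3, -5.5]
opening: 0.64
[ 0.6  0.3 -5.5] [ 0.103 -0.074  0.008]
shift [-0.0003 -0.0003  0.0245] turn [ 0.03 -0.    0.03] dist 0.024
```

```bash
python3 -m jog '0 0 0.006 0 0 0 0;0 0 0.012 0 0 0 0;0 0 0.018 0 0 0 0;0 0 0.022 0 0 0 0;0 0 0.0235 0 0 0 0;0 0 0.0235 0 0 0 0'
python3 - <<'E'
from go import *
s=read_state();print(s['force'].round(1),s['moment'].round(3))
rows([.5833,.0564,.0856],6.2)
E
```

```text
time_s: 17.88
position: [0.5835, 0.0562, 0.0888]
tcp_rot: [[0.994, 0.108, -0.0], [0.108, -0.994, -0.0], [-0.0, 0.0, -1.0]]
force: [-0.1, 1.9, -6.3]
opening: 0.645
[-0.1  1.9 -6.3] [ 0.118 -0.065 -0.016]
shift [-0.0002 -0.0003  0.0032] turn [0.02 0.01 0.02] dist 0.003
```

```bash
python3 -m jog '0 0 0.001 0 0 0 0;0 0 0.002 0 0 0 0;0 0 0.003 0 0 0 0;0 0 0.003 0 0 0 0'
```

```text
time_s: 18.38
position: [0.5836, 0.0562, 0.0859]
tcp_rot: [[0.994, 0.108, 0.0], [0.108, -0.994, -0.0], [0.0, 0.0, -1.0]]
force: [-0.3, 1.3, -6.3]
opening: 0.644
```

```bash
python3 -m jog '0 0 0.0005 0 0 0 0;0 0 0.001 0 0 0 0;0 0 0.001 0 0 0 0';python3 -m jog '0 0 0.0005 0 0 0 0;0 0 0.001 0 0 0 0;0 0 0.001 0 0 0 0'
```

```text
time_s: 18.75
position: [0.5837, 0.0562, 0.0857]
tcp_rot: [[0.994, 0.108, 0.0], [0.108, -0.994, -0.001], [0.0, 0.001, -1.0]]
force: [-1.8, 1.2, 2.7]
opening: 0.638
time_s: 19.12
position: [0.5837, 0.0562, 0.0857]
tcp_rot: [[0.994, 0.109, 0.0], [0.109, -0.994, -0.001], [0.0, 0.001, -1.0]]
force: [-2.9, 1.0, 8.8]
opening: 0.643
```

Contact: Fz went from -6 to +9 N at TCP z 0.0857, against 0.0856 expected. Unload and release.

```bash
python3 -m jog '0 0 -0.0015 0 0 0 0.3;0 0 -0.0015 0 0 0 0.72;0 0 -0.0015 0 0 0 0.78;0 0 -0.0015 0 0 0 0.8;0 0 -0.0015 0 0 0 0.8'; python3 -m jog '0 0 -0.01 0 0 0 0.8;0 0 -0.04 0 0 0 0.8;0 0 -0.1 0 0 0 0.8;0 0 -0.15 0 0 0 0.8;-0.02 0.06 -0.16 0 0 0 0.8;-0.02 0.12 -0.16 0 0 0 0.8;-0.02 0.18 -0.16 0 0 0 0.8;-0.02 0.24 -0.16 0 0 0 0.8'
python3 - <<'E'
from m import *
from go import *
for n in ('scene','top'):
    p,d=capture(n);W=cloud(n,d);x,y,z=np.moveaxis(W,-1,0)
    for nm,b in (('plate',(.48,.66,-.06,.18,.08,.1)),('wbase',(.49,.59,-.35,-.23,.022,.038)),('handle',(.49,.59,-.35,-.23,.05,.07))):
        m=(d>0)&(x>b[0])&(x<b[1])&(y>b[2])&(y<b[3])&(z>b[4])&(z<b[5])
        if nm=='plate': m=cv2.morphologyEx(m.astype(np.uint8),cv2.MORPH_OPEN,np.ones((3,3)))>0
        P=W[m]
        if len(P)>20:
            A=np.c_[P[:,:2]-P[:,:2].mean(0),np.ones(len(P))];print(n,nm,len(P),rect(P),np.linalg.lstsq(A,P[:,2],rcond=None)[0].round(4))
    c=p[170:330,200:320] if n=='top' else p[230:350,300:430]
    cv2.imwrite(f'pics/{n}15.png',cv2.resize(c[:,:,::-1],None,fx=3.7,fy=3.7,interpolation=cv2.INTER_CUBIC))
    cv2.imwrite(f'pics/{n}15f.png',p[:,:,::-1])
E
```

```text
time_s: 19.75
position: [0.5839, 0.056, 0.0854]
tcp_rot: [[0.994, 0.108, 0.001], [0.108, -0.994, -0.001], [0.0, 0.001, -1.0]]
force: [0.3, -0.2, 0.4]
opening: 0.794
time_s: 20.75
position: [0.5898, -0.1863, 0.2467]
tcp_rot: [[0.994, 0.109, 0.002], [0.109, -0.994, -0.001], [0.001, 0.001, -1.0]]
force: [0.7, 0.2, 0.4]
opening: 0.801
scene plate 1812 (array([583.8,  58.8]), array([ 61.7, 189.8]), 6.13) [-0.0178 -0.0025  0.0885]
scene wbase 277 (array([ 534. , -294.8]), array([36.6, 83. ]), -26.98) [-0.0724  0.0247  0.0297]
scene handle 112 (array([ 534.2, -293.9]), array([14.4, 53.3]), -27.09) [-0.1306  0.0513  0.0584]
top plate 2281 (array([583.3,  55. ]), array([ 56.7, 190.1]), 6.38) [ 0.003  -0.0006  0.0885]
top wbase 89 (array([ 516.2, -327.9]), array([13.1, 36.3]), 64.62) [0.1006 0.1234 0.03  ]
```

View pics/scene15.png

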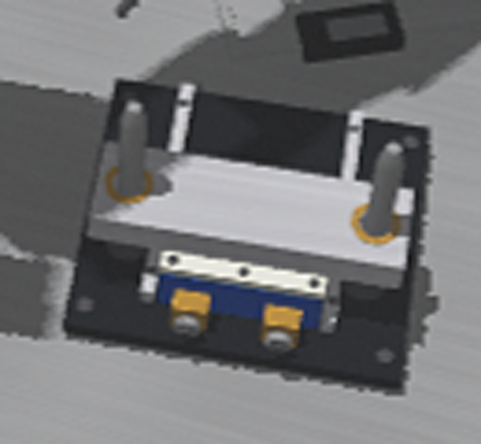

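View pics/top15f.png

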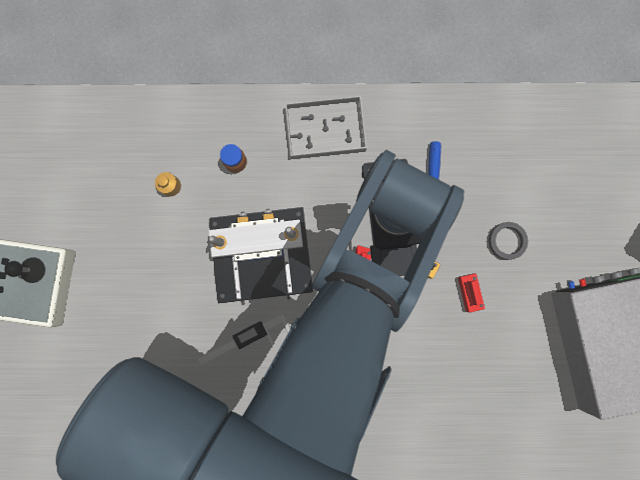

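Plate lies level on the housing (face at 0.0885), with a rod through each bore. Next is the brass weight with the black handle, (419,262) in the top view.

```bash
python3 -c "
from go import *
rows([.5335,-.296,.12],-28.3)"
```

```text
shift [-0.0681  0.0975  0.1268] turn [ 0.24 -0.26 34.17] dist 0.174
```

```bash
python3 -m jog '-0.04 0.05 0 0 0 10 0.45;-0.068 0.0975 0.02 0 0 20 0.45;-0.068 0.0975 0.07 0 0 30 0.45;-0.068 0.0975 0.127 0 0 34.4 0.45;-0.068 0.0975 0.127 0 0 34.4 0.45;-0.068 0.0975 0.127 0 0 34.4 0.45;-0.068 0.0975 0.127 0 0 34.4 0.45'
python3 - <<'E'
from go import *
rows([.5335,-.296,.051],-28.3)
for n in ('scene','top'):
    p,d=capture(n)
    c=p[200:320,330:500] if n=='top' else p[180:300,170:320]
    cv2.imwrite(f'pics/{n}16.png',cv2.resize(c[:,:,::-1],None,fx=4,fy=4,interpolation=cv2.INTER_CUBIC))
E
```

```text
time_s: 21.72
position: [0.5346, -0.2897, 0.1218]
tcp_rot: [[0.882, -0.471, 0.005], [-0.471, -0.882, -0.004], [0.006, 0.001, -1.0]]
force: [0.5, -0.6, -0.7]
opening: 0.452
shift [0.0016 0.0059 0.0708] turn [ 0.08 -0.35  0.2 ] dist 0.071
```

View pics/scene16.png

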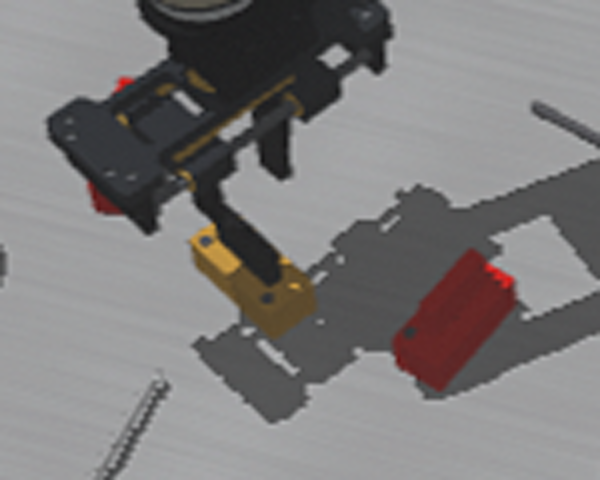

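View pics/top16.png

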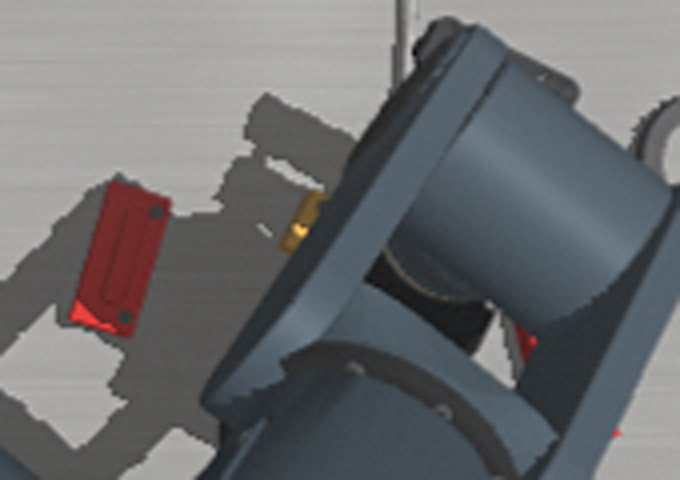

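The picture shows the jaws aligned with the brass weight's black handle, and the red look-alikes stand clear. Now I descend.

```bash
python3 -m jog '0.0015 0.006 0.03 0 -0.3 0 0.45;0.0015 0.006 0.055 0 -0.3 0 0.45;0.0015 0.006 0.07 0 -0.3 0 0.45;0.0015 0.006 0.07 0 -0.3 0 0.45'
python3 - <<'E'
from go import *
rows([.5335,-.296,.051],-28.3)
for n in ('scene',):
    p,d=capture(n)
    cv2.imwrite(f'pics/{n}17.png',cv2.resize(p[200:290,180:290,::-1],None,fx=6,fy=6,interpolation=cv2.INTER_CUBIC))
E
```

```text
time_s: 22.32
position: [0.5318, -0.2952, 0.0487]
tcp_rot: [[0.882, -0.472, -0.004], [-0.472, -0.882, 0.001], [-0.004, 0.001, -1.0]]
force: [-0.9, -1.0, -0.2]
opening: 0.452
shift [ 0.0019 -0.0001 -0.0023] turn [0.03 0.23 0.14] dist 0.003
```

View pics/scene17.png

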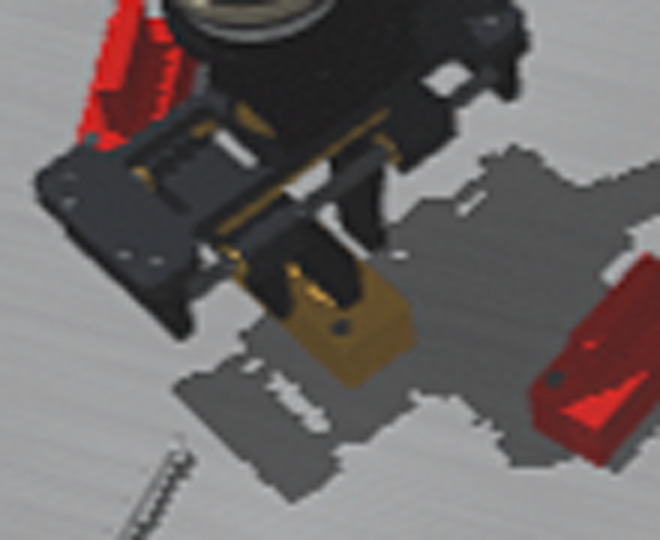

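```bash
python3 -m jog '0.002 0 -0.0025 0 0.2 0 0.45;0.002 0 -0.0025 0 0.2 0 0.1;0.002 0 -0.0025 0 0.2 0 0;0.002 0 -0.0025 0 0.2 0 0;0.002 0 -0.0025 0 0.2 0 0;0.002 0 -0.0025 0 0.2 0 0;0.002 0 -0.0025 0 0.2 0 0'
```

```text
time_s: 23.25
position: [0.533, -0.2959, 0.0512]
tcp_rot: [[0.882, -0.472, -0.001], [-0.472, -0.882, 0.0], [-0.001, 0.0, -1.0]]
force: [0.1, 0.1, 0.3]
opening: 0.134
```

```bash
python3 -m jog '0 0 -0.01 0 0 0 0;0 0 -0.04 0 0 0 0;0 0 -0.09 0 0 0 0;0 0 -0.14 0 0 0 0;0 0 -0.19 0 0 0 0;0 0 -0.21 0 0 -8 0;0 0 -0.21 0 0 -16 0;0 0 -0.21 0 0 -16 0'
python3 - <<'E'
from go import *
s=read_state();print(s['force'].round(1),s['moment'].round(2))
rows([.5833,.0562,.26],6.2)
E
```

```text
time_s: 24.25
position: [0.5321, -0.2949, 0.2603]
tcp_rot: [[0.977, -0.213, -0.004], [-0.213, -0.977, 0.002], [-0.004, -0.002, -1.0]]
force: [-0.2, -0.1, -8.6]
opening: 0.139
[-0.2 -0.1 -8.6] [ 0.   -0.06 -0.02]
shift [-0.0246 -0.354   0.0009] turn [ -0.13   0.24 -18.48] dist 0.355
```

```bash
python3 -m jog '-0.003 -0.05 0 0 0.2 -5 0;-0.008 -0.11 0 0 0.2 -9 0;-0.013 -0.17 0 0 0.2 -13 0;-0.018 -0.23 0 0 0.2 -18.5 0;-0.022 -0.29 0 0 0.2 -18.5 0;-0.0246 -0.335 0 0 0.2 -18.5 0;-0.0246 -0.354 0 0 0.2 -18.5 0;-0.0246 -0.354 0 0 0.2 -18.5 0'
python3 -m jog '0 0 0 0 0 0 0;0 0 0 0 0 0 0'
python3 - <<'E'
from m import *
from go import *
s=read_state();print(s['force'].round(1),s['moment'].round(2),s['opening'])
rows([.5833,.0562,.16],6.2)
for n in ('scene','top'):
    p,d=capture(n)
    c=p[170:330,170:330] if n=='top' else p[200:340,300:440]
    cv2.imwrite(f'pics/{n}18.png',cv2.resize(c[:,:,::-1],None,fx=3.7,fy=3.7,interpolation=cv2.INTER_CUBIC))
E
```

```text
time_s: 25.25
position: [0.5833, 0.0564, 0.2602]
tcp_rot: [[0.994, 0.111, -0.0], [0.111, -0.994, -0.0], [-0.0, 0.0, -1.0]]
force: [0.3, -0.8, -7.3]
opening: 0.134
time_s: 25.5
position: [0.5838, 0.0538, 0.2609]
tcp_rot: [[0.994, 0.108, 0.001], [0.108, -0.994, -0.0], [0.001, 0.0, -1.0]]
force: [-0.9, -0.2, -7.1]
opening: 0.133
[-0.9 -0.2 -7.1] [-0.02 -0.1   0.02] 0.13286931050512385
shift [-0.0003 -0.0025  0.1009] turn [ 0.02 -0.07 -0.01] dist 0.101
```

View pics/scene18.png

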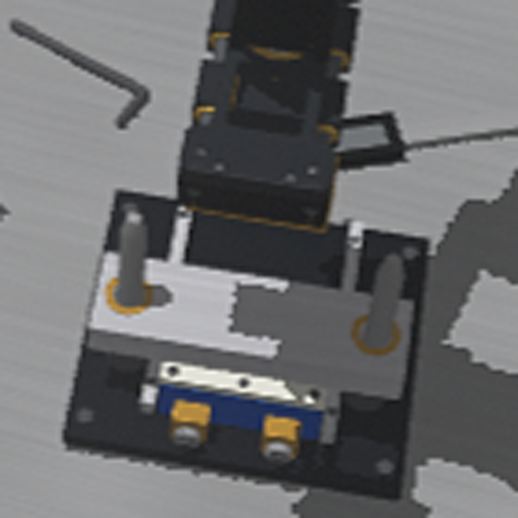

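View pics/top18.png

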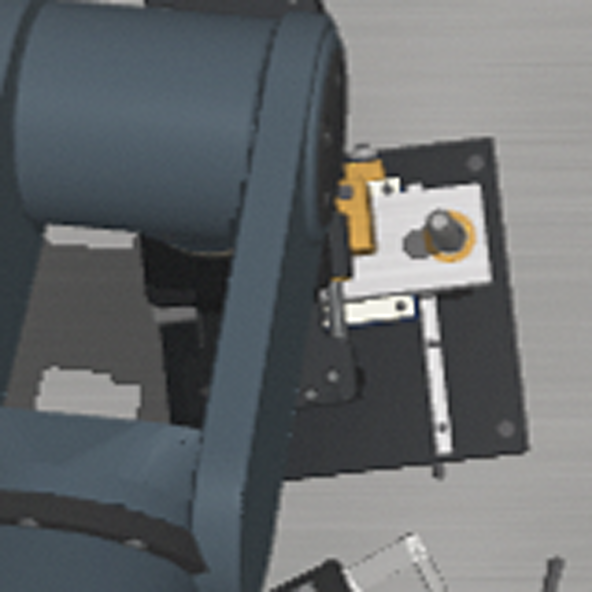

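```bash
python3 -m jog '0 -0.0025 0.015 0 0 0 0;0 -0.0025 0.035 0 0 0 0;0 -0.0025 0.055 0 0 0 0;0 -0.0025 0.075 0 0 0 0;0 -0.0025 0.090 0 0 0 0;0 -0.0025 0.1 0 0 0 0;0 -0.0025 0.105 0 0 0 0;0 -0.0025 0.105 0 0 0 0'
python3 - <<'E'
from m import *
from go import *
s=read_state();print(s['force'].round(1),s['moment'].round(2),s['opening'])
rows([.5833,.0562,.14],6.2)
for n in ('scene','top'):
    p,d=capture(n);np.save(n+'19p.npy',p)
    c=p[190:290,190:320] if n=='top' else p[230:340,310:430]
    cv2.imwrite(f'pics/{n}19.png',cv2.resize(c[:,:,::-1],None,fx=5,fy=5,interpolation=cv2.INTER_CUBIC))
E
```

```text
time_s: 26.6
position: [0.584, 0.0578, 0.1561]
tcp_rot: [[0.994, 0.11, 0.002], [0.11, -0.994, 0.0], [0.002, 0.0, -1.0]]
force: [0.1, 0.1, -6.5]
opening: 0.138
[ 0.1  0.1 -6.5] [-0.05 -0.13 -0.01] 0.137527563966865
shift [-0.0009  0.0015  0.0161] turn [ 0.   -0.12  0.12] dist 0.016
```

View pics/scene19.png

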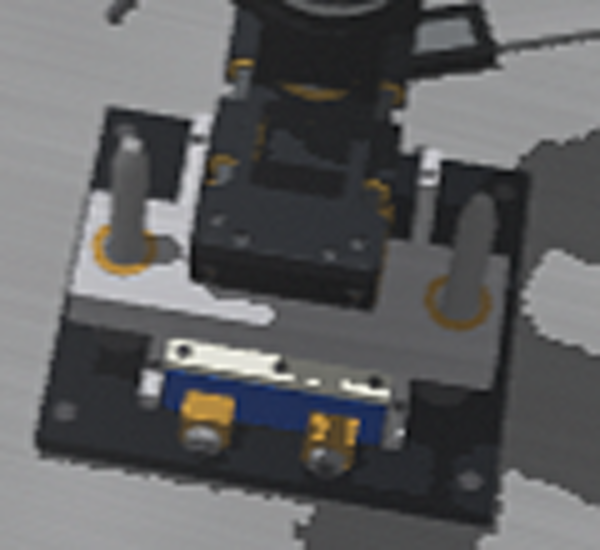

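View pics/top19.png

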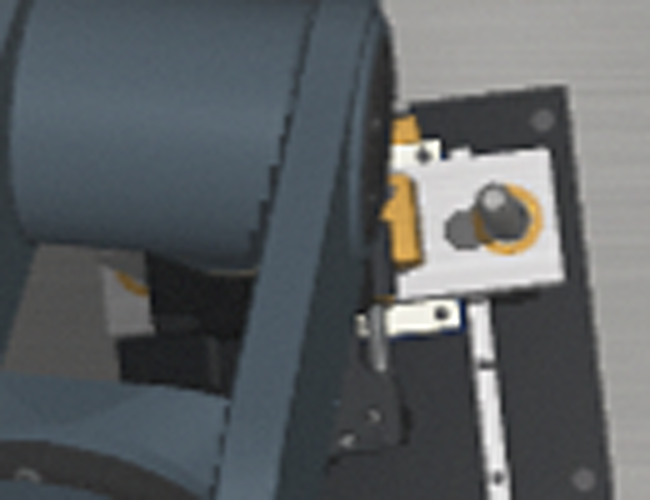

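```bash
python3 - <<'E'
from m import *
p=np.load('top19p.npy')
print(p[232:236,262:280].tolist()[1])
r=ray('top',[(273.2,233.6)],.105)[0]
# plate right edge at z .0885 and right bore in same view
q=ray('top',[(190+558/5-.4,190+213/5-.4)],.0885)[0]
b=ray('top',[(190+510/5-.4,190+220/5-.4)],.0885)[0]
print('weight end',r,'plate end',q,'bore',b)
E
```

```text
[[50, 54, 56], [48, 49, 48], [41, 41, 42], [59, 54, 49], [127, 105, 68], [195, 152, 81], [214, 166, 83], [210, 162, 84], [207, 162, 83], [204, 159, 82], [173, 133, 68], [111, 99, 79], [177, 170, 162], [214, 213, 215], [210, 209, 210], [212, 210, 211], [217, 216, 216], [200, 198, 199]]
weight end [0.58961294 0.01672027 0.105     ] plate end [ 0.59390243 -0.04011226  0.0885    ] bore [ 0.59109089 -0.02010571  0.0885    ]
```

```bash
python3 -m jog '-0.0005 0.002 0.004 0 -0.1 0 0;-0.0005 0.002 0.008 0 -0.1 0 0;-0.0005 0.002 0.011 0 -0.1 0 0;-0.0005 0.002 0.0135 0 -0.1 0 0;-0.0005 0.002 0.0135 0 -0.1 0 0;-0.0005 0.002 0.0135 0 -0.1 0 0'; python3 -m jog '0 0 0.001 0 0 0 0;0 0 0.002 0 0 0 0;0 0 0.002 0 0 0 0'
```

```text
time_s: 27.45
position: [0.5837, 0.0558, 0.1427]
tcp_rot: [[0.994, 0.11, 0.0], [0.11, -0.994, -0.0], [0.0, 0.0, -1.0]]
force: [0.3, 0.3, -7.0]
opening: 0.136
time_s: 27.82
position: [0.5837, 0.0557, 0.1408]
tcp_rot: [[0.994, 0.11, 0.0], [0.11, -0.994, -0.0], [0.0, 0.0, -1.0]]
force: [-1.0, 0.5, -6.0]
opening: 0.141
```

```bash
python3 -m jog '0 0 0.0005 0 0 0 0;0 0 0.001 0 0 0 0;0 0 0.001 0 0 0 0'; python3 -m jog '0 0 0.0005 0 0 0 0;0 0 0.0005 0 0 0 0'
```

```text
time_s: 28.2
position: [0.5838, 0.0555, 0.1405]
tcp_rot: [[0.994, 0.11, 0.001], [0.11, -0.994, -0.0], [0.001, 0.0, -1.0]]
force: [-1.9, -1.2, 3.0]
opening: 0.137
time_s: 28.45
position: [0.5839, 0.0553, 0.1403]
tcp_rot: [[0.994, 0.11, 0.001], [0.11, -0.994, -0.001], [0.001, 0.001, -1.0]]
force: [-2.7, -2.4, 5.5]
opening: 0.139
```

Weight contact is confirmed: Fz went from -7 to +5.5 N at the expected height. Release, then lift straight up.

```bash
python3 -m jog '0 0 -0.001 0 0 0 0;0 0 -0.001 0 0 0 0.3;0 0 -0.001 0 0 0 0.4;0 0 -0.001 0 0 0 0.45;0 0 -0.001 0 0 0 0.45'; python3 -m jog '0 0 -0.02 0 0 0 0.45;0 0 -0.05 0 0 0 0.45;0 0 -0.09 0 0 0 0.45;0 0 -0.12 0 0 0 0.45;-0.03 0.06 -0.12 0 0 0 0.45;-0.04 0.12 -0.12 0 0 0 0.45;-0.05 0.18 -0.12 0 0 0 0.45;-0.05 0.24 -0.12 0 0 0 0.45'; python3 -m jog '0 0.06 0 0 0 0 0.45;0 0.12 0 0 0 0 0.45;0 0.18 0 0 0 0 0.45;0 0.2 0 0 0 0 0.45;0 0.2 0 0 0 0 0.45'
python3 - <<'E'
from m import *
for n in ('scene','top'):
    p,d=capture(n);W=cloud(n,d);x,y,z=np.moveaxis(W,-1,0)
    for nm,b in (('plate',(.48,.66,-.06,.18,.08,.097)),('wbase',(.53,.63,0,.11,.109,.127)),('handle',(.53,.63,0.01,.11,.14,.16)),('cover',(.53,.66,-.02,.13,.058,.071))):
        m=(d>0)&(x>b[0])&(x<b[1])&(y>b[2])&(y<b[3])&(z>b[4])&(z<b[5])
        if nm=='plate': m=cv2.morphologyEx(m.astype(np.uint8),cv2.MORPH_OPEN,np.ones((3,3)))>0
        P=W[m]
        if len(P)>20: print(n,nm,len(P),rect(P),np.median(P[:,2]).round(4))
    c=p[190:310,190:330] if n=='top' else p[230:340,300:430]
    cv2.imwrite(f'pics/{n}20.png',cv2.resize(c[:,:,::-1],None,fx=5,fy=5,interpolation=cv2.INTER_CUBIC))
    cv2.imwrite(f'pics/{n}20f.png',p[:,:,::-1])
E
```

```text
time_s: 29.08
position: [0.5837, 0.0559, 0.1401]
tcp_rot: [[0.994, 0.11, 0.001], [0.11, -0.994, 0.0], [0.001, 0.0, -1.0]]
force: [-0.1, 0.2, -0.1]
opening: 0.43
time_s: 30.08
position: [0.5597, -0.1899, 0.2604]
tcp_rot: [[0.994, 0.11, 0.0], [0.11, -0.994, 0.0], [0.0, -0.0, -1.0]]
force: [1.0, 0.6, 0.0]
opening: 0.452
time_s: 30.7
position: [0.5819, -0.3879, 0.2595]
tcp_rot: [[0.994, 0.108, -0.0], [0.108, -0.994, 0.001], [-0.0, -0.001, -1.0]]
force: [-0.7, 0.6, 0.6]
opening: 0.446
scene plate 1226 (array([583.1,  58.4]), array([ 63. , 190.1]), 7.03) 0.0887
scene wbase 411 (array([584.9,  56.2]), array([38.4, 80. ]), 6.15) 0.1186
scene handle 157 (array([584. ,  56.2]), array([15.1, 51.4]), 6.61) 0.1477
scene cover 368 (array([616.6,  56.2]), array([ 18., 149.]), 6.47) 0.065
top plate 1533 (array([583.2,  55.2]), array([ 56.6, 190.5]), 6.41) 0.0883
top wbase 519 (array([583.5,  52.3]), array([36.7, 80. ]), 6.16) 0.1185
top handle 169 (array([583.4,  53. ]), array([12.1, 52.7]), 5.83) 0.1481
top cover 477 (array([583.3,  54. ]), array([ 80.5, 129.4]), 6.51) 0.0645
```

View pics/scene20.png

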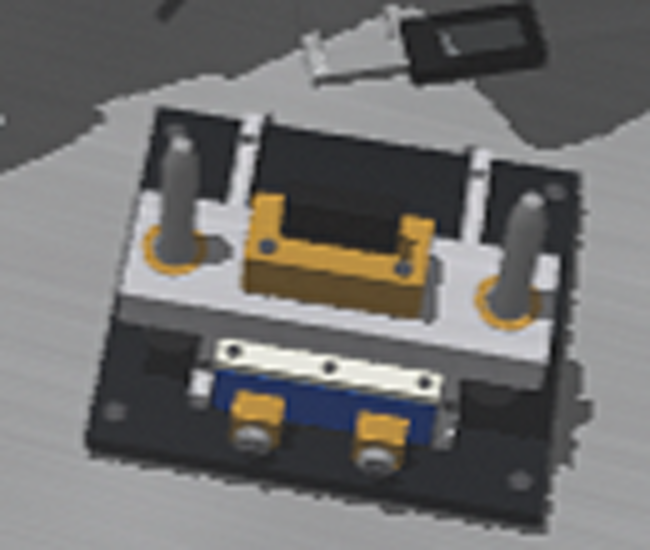

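View pics/top20f.png

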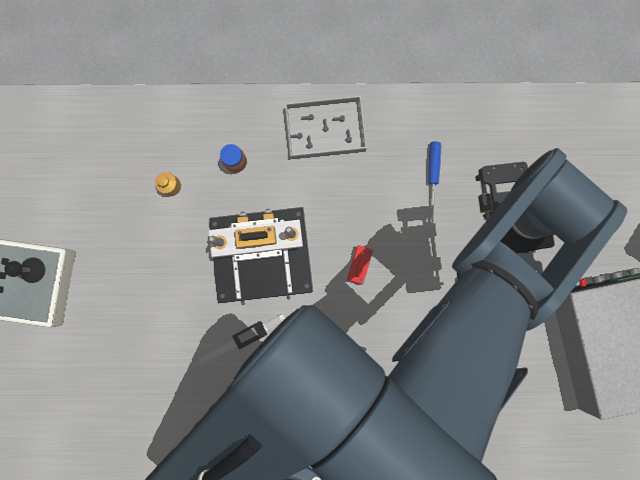

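View pics/top20.png

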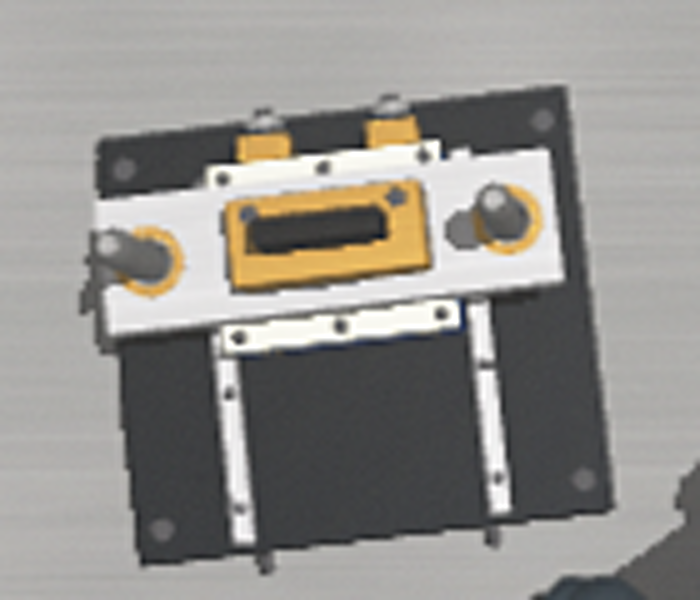

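```bash
python3 -c "
from rig import *
print(read_state()['force'],read_state()['qvel']);print(hand_in())"
```

```text
[-0.43377813  0.98075837  0.84248529] [ 1.07163695 -0.73316233  0.51199614 -0.15873028 -0.17732653 -0.06712848]
the job is handed in; nothing more can be done
None
```

The jig is loaded in the order asked and the job was handed in at about 31 s.

- **Housing:** It is home against both stops. Both cameras put its centre within about 1 mm of jig x = +1 mm, at the same angle as the jig. The first push was too low: it jammed at about 21 N along the bed and 25 N upwards, so I backed off and pushed higher with the fingertips. It then slid on and stopped at about 15 N.
- **Plate:** It went over both rods with no sign of binding and was released on contact (Fz from −6 to +9 N). It lies level on the housing, top face at about 88.5 mm (89 expected).
- **Weight:** The brass one was released on contact (Fz from −7 to +5.5 N). It stands flat and lengthwise on the plate, its top at about 118.5 mm (119 expected), with its whole base supported. Both cameras put it about 2.5 mm off the plate's centre, towards the right rod. That came from my last sideways correction, and I left it rather than grip it again.

**Checks:** The two cameras disagreed by about 4 mm in y, so I aligned by comparing things within one view. In the last top picture the jar, knob, driver and near red look-alike looked unmoved. The arm or its shadow covered the hex key, lens ring, far red look-alike and part of the caliper there, so I did not recheck those. The gripper was empty and well clear at hand-in.

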